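Pack the ink jars and latch the transport case

TASK

Pack up after the calligraphy class: open the grey case, lift every white-capped ink jar off the turntable and stand it upright inside, then shut the lid. Hook the claw of the draw latch over the keeper on the lid and swing the lever down over centre until it lies flat on the deck. Leave everything else on the table where it is.

Things in the scene. Friction and masses are not known exactly. Their poses are not given: they have to be found in the camera images.
- case: grey plastic case fixed to the table, 302 long (x) x 270 wide (y) x 105 mm high. Origin: on the table, straight below the latch lever's pivot; x points level from the front deck to the lid's hinge, z up. x -85 to +55 mm is a solid deck, top at 105 mm, with the draw latch in the middle of its width; x 55 to 217 is the storage bay under the hinged lid (walls 8 thick, 96 high)
- bay (a point): centre of the bay's inner floor, 10 mm above the table, at case x 136 mm; axes as the case. Inside, the bay measures 146 mm along x and 254 mm along y, and 86 mm deep: room for four jars upright in one row along y
- lid (a joint): angle of the lid, a flat plate 160 x 270 x 8 mm: 0 shut (its top level with the deck), grows as the edge nearest the deck rises; stop at 1.8, leaning back past upright. Stiff hinge: the lid stays where it is left, and its edge takes about 2 to 5 N to move. Starts shut or ajar
- lid_hinge (a point): middle of the lid's hinge line, fixed to the case at case x 217 mm, height 101 mm; the hinge line runs along case y
- lid_handle (a point): middle of the lid's black bar handle: a round bar 10 mm thick, 80 long, parallel to the hinge, 35 mm above the lid's top, 139 mm from the hinge and to one side of the latch (y +80 mm); a post 10 mm thick stands 37 mm to either side of this point. Turns with the lid (axes as the case when shut); can be pinched from above all through the swing
- keeper (a point): the latch's keeper, a small upright steel ridge on top of the lid at the edge nearest the deck, 6 mm thick, 32 mm wide (along y) and 16 mm high; this point is at the foot of its hinge-side face, where the claw's hook must bear. Lid axes: as the case when the lid is shut
- lever (a joint): angle of the latch lever, a steel strip 28 mm wide, 6 thick, reaching 78 mm from its pivot: 0 flat on the deck pointing away from the lid (latched), 1.57 upright, stop at 1.95 (leaning to the lid). Stays where it is left; takes 3 to 6 N at its end to swing. Starts at 1.5 to 1.8. With the claw hooked, swinging it to 0 draws the claw tight and it snaps over centre in the last 0.3 rad
- lever_pivot (a point): the lever's pivot axis (along case y), 14 mm above the deck: case x 0, height 119 mm
- lever_tip (a point): on the middle of the lever, 75 mm from its pivot
- claw (a joint): angle of the claw relative to the lever; this minus the lever's angle is the claw's angle above level, pointing at the lid. It swings freely. It starts thrown back, lying on the deck edge away from the lid, its tongue overhanging (claw minus lever about 3.5). Carried over the top and let go past upright, it falls on the lid; if the lid is shut and the lever at 1.4 or more, its hook lands just beyond the keeper
- claw_hook (a point): on the claw, a steel frame: two side straps 43 mm apart, passing either side of lever and keeper, swing on a pin on the lever 24 mm from its pivot. At their end, 89 mm from the pin, is the hook, a cross plate 48 mm wide, 5 thick, turned down 9 mm below the straps, with a tongue beyond (18 long, 26 wide, 4 thick). This point: middle of the hook's face nearest the pin, which bears on the keeper
- turntable_top (a point): centre of the top of a round wooden turntable, 250 mm across, its top 32 mm above the table; the disc spins freely about the vertical at the lightest touch, carrying what stands on it
- jar1_mid (a point): centre of a closed ink jar: dark glass cylinder with a white screw cap, 50 mm across, 62 mm high, 0.16 kg, smooth and upright on the turntable at first; z is its axis. Two to four of the four jars are there; an absent one reads None
- jar2_mid (a point): centre of a closed ink jar: dark glass cylinder with a white screw cap, 50 mm across, 62 mm high, 0.16 kg, smooth and upright on the turntable at first; z is its axis. Two to four of the four jars are there; an absent one reads None
- jar3_mid (a point): centre of a closed ink jar: dark glass cylinder with a white screw cap, 50 mm across, 62 mm high, 0.16 kg, smooth and upright on the turntable at first; z is its axis. Two to four of the four jars are there; an absent one reads None
- jar4_mid (a point): centre of a closed ink jar: dark glass cylinder with a white screw cap, 50 mm across, 62 mm high, 0.16 kg, smooth and upright on the turntable at first; z is its axis. Two to four of the four jars are there; an absent one reads None
- cup: paper cup, 95 mm high; not part of the job, leave it alone. Origin at its underside, centre
- green_cap: flat green cap, 64 mm across, 14 mm thick; not part of the job, leave it alone. Origin at its underside, centre
- ink_bottle: tall black refill bottle, 64 mm across, 170 mm high; not part of the job, leave it alone. Origin at its underside, centre
- mug: white mug, 90 mm high; not part of the job, leave it alone. Origin at its underside, centre
Things that resemble listed ones, but are neither listed nor needed, are in the scene too. What is shaped like the part that bears jar1_mid but purple is not meant.

How it is judged:
By the outcome, as a careful person would: the job done as asked, in the order asked, and still so for the second after the job is handed in, with the robot touching nothing.
Of jar1, jar2, jar3, jar4 only 2 to 4 are there at a start; the rules pass over those that are not, and their reading is None.
At some moment in a run one of jar1, jar2, jar3, jar4 may be knocked a few centimetres aside while the robot is not near it.
It also fails if it takes over 210 s, if anything falls off the work surface, if the arm or the gripper's body presses on something with over 40 N, if the wrist force passes 120 N, or if a joint passes its speed limit or range.

ROBOT

A 7-joint arm with a two-finger parallel gripper is mounted at the origin on the work surface. World frame = base frame: x ahead of the robot, y to its left, z up, the work surface at z = 0. Lengths are in m, angles in rad, forces in N, time in s.
With the tool pointing down it reaches from about 0.425 to 0.825 m from the base axis. Payload 3.6 kg.
Tool frame: the origin (TCP) lies at the very end of the fingers, on their centre line; the grasp point (between the pads) lies 19 mm behind it; z points along the fingers, y is the line along which they close (so a half turn about z gives the same grasp; the last joint's range is limited). The gripper opens to 93 mm and grips with 3 to 60 N. Pads are 15 mm wide; open, the fingers measure 128 mm over their backs; the gripper's body (75 mm by 188 mm) begins 65 mm behind the grasp point.
Start: joints at [1.181, 0.615, -0.013, 1.423, 0.008, 1.103, -0.04], TCP at [0.231, -0.608, 0.219] pointing down, gripper open.
Joint ranges: [-3.12, 3.12], [-0.3, 2.06], [-1.34, 1.32], [0.26, 2.42], [-1.36, 4.5], [0.01, 1.98], [-2.84, 2.84]. Speed limits (rad/s): [2.79, 2.79, 3.14, 3.14, 3.14, 3.14, 3.14].

INTERFACE

Orientations are given as a unit quaternion [x, y, z, w].
In Python, from rig import state, viewer, ticket gives the robot as it stands.
- The arm moves only by the tool jog_arm, never from a script. Its argument "deltas" is a list of rows, each an object of numbers: "rx", "ry", "rz": the turn, a rotation vector about the world's x, y, z scaled (see below); "x", "y", "z": the shift along the world's x, y, z scaled (see below); "claw": the finger opening in mm, from 0 to 93. In form: [{"rx": .., "ry": .., "rz": .., "x": .., "y": .., "z": .., "claw": ..}, ...]. A call has 1 to 12 rows; each row shifts and turns the commanded pose from where the row before left it; what a row does not reach is not made up. The controller multiplies each number of a shift by 100 cm and each number of a turn by 90 degrees. A row lasts 1/10 s, in which the tool goes at most 50 mm and 8.59 degrees, less where a joint would pass 70% of its speed; a pose out of reach is approached as far as the arm can. A call with a number of a shift or a turn outside -1 to 1 is refused whole. A call with a gripper value outside its range is refused whole. The fingers move at their own pace and stop on an object; "squeeze" is the grip in N (left out, the last holds). Time passes only in rows, so rows that do not move let the fingers close. It gives the time, the measured TCP pose, the force, the opening and the grip force at its end, in the units of the state.
- state(): the state, without advancing time (a new reading comes with each control period).
- viewer.get_image(name): name is "scene" or "side" or "wrist"; returns a dict with "image" (400x640x3 uint8, red, green, blue), "fx", "fy", "cx", "cy" (pixels), "pose" (4x4, takes a point from camera to world coordinates). Camera axes: x right, y up, looking along -z (the intrinsics and any distortion apply to the point x, -y, -z); pixel columns grow to the right and rows downward; lengths in m; the calibration is good to about 2 mm. A picture is of the moment at which its call begins. There is no depth.
- ticket.finish_job(): hands the job in; it is judged then, once.
Trained networks look in the newest picture that a camera, given by its name, has taken for a name from the list of things; names that differ only in an ending like _2 or _b are one class to them, and where a whole thing is asked for, a point or a joint stands for the part that bears it (a point fixed in the world has none). Each returns a list of dicts, best first, with "p" (0 to 1); they miss things now and then, are a little off and sometimes report something else, mostly with a low value. They report only what shows in the picture. A call takes as long as a camera call. They do not tell look-alikes from the thing itself.
- viewer.cut_out(camera, label): "region" (400x640 bool, what is visible of it) and "at" ([column, row] as shares, 0 to 1, of the picture: columns of its width, rows of its height, amid what is visible of it).
- viewer.tip_of(camera, label): "at" ([column, row] as shares, 0 to 1, of the picture: columns of its width, rows of its height: a listed point, or the origin of a listed thing).
The state is a dict: "time_s": time; "joint_positions": joint angles; "joint_velocities": joint speeds; "joint_efforts": joint torques, N m; "eef_pos": TCP position; "tool_rot": TCP orientation; "contact_force": force on the tool from outside, world axes, zero at the start; "ft_torque": the same for the moment, N m; "width": finger opening in m; "gripper_force": force on a finger pad.
Only numpy, scipy, OpenCV 4.12 (cv2) and the standard library are available. Lean on these libraries where they do the work, as an engineer would, in place of code of your own. Each camera call takes 0.05 s, during which the arm holds its last target. There are 200 camera calls.

## Working session

There is one attempt and no reset: what is moved stays moved. The work goes in short steps, Python scripts to look and compute and a tool call to move; the robot and the scene stay as the last step left them, time stands still between calls to the robot, and variables do not carry over. Pictures are saved under pics/ and viewed, at most 14 in all, crops included, and the job is handed in when it is done.

Besides the shell and the picture viewer there is one more tool, called after "Request:" by a JSON object that holds its "method" and its "body". jog_arm: Moves the arm, as the interface text tells. Shifts and turns lie within -1 to 1; 1 stands for 100 cm of shift or 90 degrees of turn. Its arguments: {"type":"object","properties":{"deltas":{"type":"array"},"squeeze":{"type":"number"}},"required":["deltas"]}

```bash
ls; mkdir -p pics
cat > h.py <<'E'
import numpy as np, cv2
from rig import state, viewer, ticket
def grab(n,save=None):
    d=viewer.get_image(n)
    if save: cv2.imwrite('pics/'+save+'.png',d['image'][:,:,::-1])
    return d
def px2ray(d,u,v):
    P=np.array(d['pose']); r=np.array([(u-d['cx'])/d['fx'],-(v-d['cy'])/d['fy'],-1.0])
    return P[:3,3],P[:3,:3]@r
def atz(d,u,v,z):
    o,r=px2ray(d,u,v); return o+r*(z-o[2])/r[2]
def proj(d,p):
    P=np.array(d['pose']); q=P[:3,:3].T@(np.array(p)-P[:3,3])
    return np.array([d['cx']+d['fx']*q[0]/-q[2], d['cy']-d['fy']*q[1]/-q[2]])
def tri(obs):
    A=np.zeros((3,3));b=np.zeros(3)
    for d,u,v in obs:
        o,r=px2ray(d,u,v); r=r/np.linalg.norm(r); M=np.eye(3)-np.outer(r,r); A+=M;b+=M@o
    x=np.linalg.solve(A,b); return x,[float(np.linalg.norm(np.cross(x-px2ray(d,u,v)[0],px2ray(d,u,v)[1]/np.linalg.norm(px2ray(d,u,v)[1])))) for d,u,v in obs]
E
python3 - <<'E'
from h import *
np.set_printoptions(precision=3,suppress=True)
a=grab('scene','sc0'); b=grab('side','si0')
for n,d in(('scene',a),('side',b)):
    print({k:(np.round(v,3).tolist() if not isinstance(v,np.ndarray) or v.size<20 else v.shape) for k,v in d.items() if k!='image'})
    for l in ['lid_hinge','lid_handle','keeper','lever_pivot','lever_tip','claw_hook','bay','case','turntable_top','jar1_mid','cup','green_cap','ink_bottle','mug']:
        r=viewer.tip_of(n,l)
        print(n,l,[(round(x['at'][0]*640),round(x['at'][1]*400),round(x['p'],2)) for x in r])
E
```

```text
pics
{'fx': 446.875, 'fy': 446.875, 'cx': 317.208, 'cy': 192.703, 'pose': [[-0.144, -0.661, 0.737, 1.593], [0.989, -0.107, 0.098, 0.055], [0.014, 0.743, 0.669, 1.017], [0.0, 0.0, 0.0, 1.0]]}
scene lid_hinge [(443, 209, 0.75)]
scene lid_handle [(413, 165, 0.75)]
scene keeper [(396, 183, 0.88)]
scene lever_pivot [(375, 188, 0.82), (374, 168, 0.71), (348, 183, 0.57), (311, 245, 0.53)]
scene lever_tip [(373, 168, 0.73), (315, 177, 0.39)]
scene claw_hook [(347, 181, 0.74), (313, 180, 0.54), (279, 183, 0.24), (260, 187, 0.2)]
scene bay [(411, 222, 0.82)]
scene case [(369, 213, 0.85)]
scene turntable_top [(260, 189, 0.71), (444, 207, 0.66)]
scene jar1_mid [(266, 251, 0.92), (249, 196, 0.75), (249, 234, 0.69)]
scene cup [(310, 244, 0.9)]
scene green_cap [(348, 183, 0.73), (314, 177, 0.56)]
scene ink_bottle [(199, 172, 0.91)]
scene mug [(404, 274, 0.86), (412, 163, 0.3)]
{'fx': 502.887, 'fy': 502.887, 'cx': 318.953, 'cy': 200.115, 'pose': [[-0.842, 0.377, -0.386, 0.072], [-0.539, -0.611, 0.58, 0.724], [-0.017, 0.696, 0.718, 1.112], [0.0, 0.0, 0.0, 1.0]]}
side lid_hinge [(237, 306, 0.76), (298, 279, 0.48)]
side lid_handle [(297, 274, 0.63), (292, 212, 0.18)]
side keeper [(276, 261, 0.8)]
side lever_pivot [(301, 248, 0.69), (386, 254, 0.65)]
side lever_tip [(301, 230, 0.96)]
side claw_hook [(326, 234, 0.69)]
side bay []
side case [(301, 279, 0.69)]
side turntable_top [(382, 192, 0.8)]
side jar1_mid [(362, 172, 0.81), (319, 168, 0.64), (300, 229, 0.62), (294, 178, 0.58), (385, 249, 0.44)]
side cup [(291, 211, 0.62)]
side green_cap [(387, 249, 0.61)]
side ink_bottle [(433, 163, 0.75)]
side mug [(215, 270, 0.87)]
```

Run:
```python
from h import *
a=cv2.imread('pics/sc0.png');b=cv2.imread('pics/si0.png')
A=cv2.resize(a[120:320,140:500],None,fx=2.2,fy=2.2,interpolation=3)
B=cv2.resize(b[100:350,160:520],None,fx=2.2,fy=2.2,interpolation=3)
cv2.imwrite('pics/a1.png',A);cv2.imwrite('pics/b1.png',B)
```

```text
(no output)
```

View pics/a1.png

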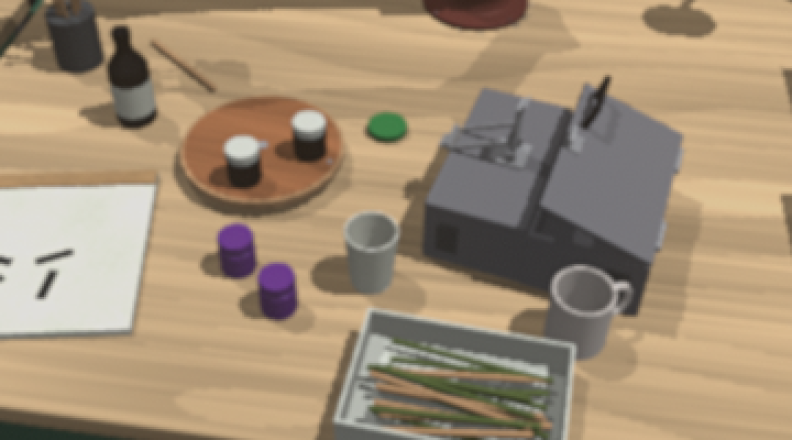

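View pics/b1.png

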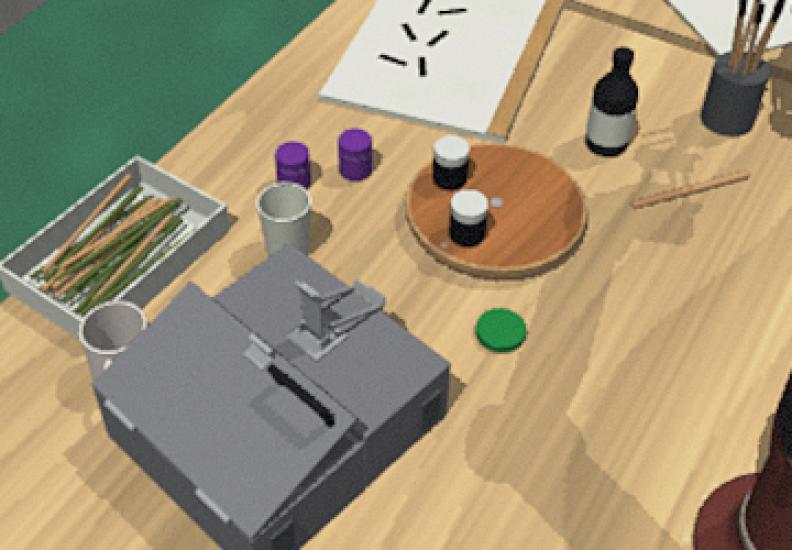

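Two white-capped jars stand on the turntable, at scene (250,193) and (280,181). The look-alikes are the two purple jars at (248,234) and (266,252), plus the cup, mug and green cap. The lid is ajar, the lever is upright and the claw is thrown back. Next I fit the poses.

```bash
cat >> h.py <<'E'
def casemodel(q):
    x,y,yaw,lid,lev,cl=q; c,s=np.cos(yaw),np.sin(yaw); R=np.array([[c,-s,0],[s,c,0],[0,0,1]]); t=np.array([x,y,0])
    L=lambda dx,yy,dz:np.array([.217-dx*np.cos(lid)+dz*np.sin(lid)*1, yy, .101+dx*np.sin(lid)+dz*np.cos(lid)])
    pin=np.array([-.024*np.cos(lev),0,.119+.024*np.sin(lev)])
    m={'lid_hinge':np.array([.217,0,.101]),'lid_handle':L(.139,.08,.039),'keeper':L(.150,0,.004),'lever_pivot':np.array([0,0,.119]),
       'lever_tip':np.array([-.075*np.cos(lev),0,.119+.075*np.sin(lev)]),
       'claw_hook':pin+np.array([.089*np.cos(cl),0,.089*np.sin(cl)]),'case':np.zeros(3)}
    return {k:R@v+t for k,v in m.items()},R,t
E
python3 - <<'E'
from h import *
from scipy.optimize import least_squares
np.set_printoptions(precision=3,suppress=True)
a=grab('scene');b=grab('side')
O=[]
for n,d in(('scene',a),('side',b)):
    for l in ['lid_hinge','lid_handle','keeper','lever_pivot','lever_tip','claw_hook','case']:
        r=viewer.tip_of(n,l)
        if r: O.append((d,l,r[0]['at'][0]*640,r[0]['at'][1]*400))
def f(q):
    m=casemodel(q)[0]; return np.concatenate([proj(d,m[l])-[u,v] for d,l,u,v in O])
best=None
for yaw in(1.2,1.8):
    s=least_squares(f,[.5,.2,yaw,.3,1.6,3.3],loss='soft_l1',f_scale=2)
    if best is None or s.cost<best.cost:best=s
print(best.x,best.cost)
for (d,l,u,v),e in zip(O,f(best.x).reshape(-1,2)):print(l,e)
for n,d in(('scene',a),('side',b)):
    for j in viewer.cut_out(n,'jar1_mid')+viewer.cut_out(n,'turntable_top'):
        ys,xs=np.nonzero(j['region']); u,v=xs.mean(),ys.mean()
        print(n,round(j['p'],2),(xs.min(),xs.max(),ys.min(),ys.max()),atz(d,u,v,.063)[:2], d['image'][ys,xs].mean(0))
    r=viewer.tip_of(n,'turntable_top')[0]; print('tt',atz(d,r['at'][0]*640,r['at'][1]*400,.032))
    for l,h in(('cup',0),('green_cap',0),('ink_bottle',0),('mug',0)):
        r=viewer.tip_of(n,l)
        if r: print(l,atz(d,r[0]['at'][0]*640,r[0]['at'][1]*400,h)[:2])
print(state())
E
```

```text
[0.551 0.088 1.34  0.251 1.52  3.591] 320.2801983746438
lid_hinge [-0.987 -0.011]
lid_handle [134.365 -15.838]
keeper [0.477 4.215]
lever_pivot [ 2.497 -0.49 ]
lever_tip [ 2.079 -0.534]
claw_hook [0.244 0.009]
case [-1.364 -1.222]
lid_hinge [-1.473 -0.645]
lid_handle [ 1.004 -1.38 ]
keeper [4.042 0.952]
lever_pivot [-0.093  0.75 ]
lever_tip [ 0.923 -1.842]
claw_hook [-1.597 -0.58 ]
case [-0.744 -3.509]
scene 0.9 (np.int64(257), np.int64(275), np.int64(239), np.int64(265)) [ 0.809 -0.19 ] [ 91.14   59.662 102.298]
scene 0.67 (np.int64(239), np.int64(256), np.int64(221), np.int64(246)) [ 0.75  -0.258] [ 93.076  62.242 102.684]
scene 0.57 (np.int64(242), np.int64(258), np.int64(182), np.int64(205)) [ 0.58  -0.295] [118.19  114.048 106.383]
scene 0.83 (np.int64(222), np.int64(296), np.int64(163), np.int64(214)) [ 0.556 -0.28 ] [146.674 104.842  75.235]
scene 0.68 (np.int64(332), np.int64(450), np.int64(155), np.int64(263)) [0.567 0.152] [99.301 97.111 98.797]
tt [ 0.511 -0.286  0.032]
cup [ 0.706 -0.087]
green_cap [ 0.392 -0.118]
ink_bottle [ 0.449 -0.527]
mug [0.775 0.188]
side 0.86 (np
[... 689 characters left out ...]
.int64(225), np.int64(237), np.int64(272)) [0.783 0.19 ] [140.962 135.657 129.538]
tt [ 0.501 -0.287  0.032]
cup [ 0.719 -0.09 ]
green_cap [ 0.404 -0.107]
ink_bottle [ 0.435 -0.502]
{'time_s': 3.0, 'joint_positions': array([ 1.182,  0.615, -0.013,  1.423,  0.008,  1.103, -0.04 ]), 'joint_velocities': array([-0.001,  0.001,  0.   , -0.   ,  0.002, -0.001, -0.002]), 'joint_efforts': array([  0.   , -45.881,   0.209, -16.603,  -0.061,   0.013,   0.   ]), 'eef_pos': array([ 0.231, -0.608,  0.219]), 'tool_rot': array([ 0.984,  0.18 ,  0.   , -0.   ]), 'contact_force': array([ 0.079, -0.056, -0.445]), 'ft_torque': array([ 0.042, -0.06 , -0.039]), 'gripper_force': 0.0, 'width': 0.09302879500910471}
```

Request:
{"method": "jog_arm", "body": {"deltas": [{"x": 0.027, "y": 0.031, "z": 0.01, "rz": 0.0738, "claw": 60}, {"x": 0.027, "y": 0.031, "z": 0.01, "rz": 0.0738}, {"x": 0.027, "y": 0.031, "z": 0.01, "rz": 0.0738}, {"x": 0.027, "y": 0.031, "z": 0.01, "rz": 0.0738}, {"x": 0.027, "y": 0.031, "z": 0.01, "rz": 0.0738}, {"x": 0.027, "y": 0.031, "z": 0.01, "rz": 0.0738}, {"x": 0.027, "y": 0.031, "z": 0.01, "rz": 0.0738}, {"x": 0.027, "y": 0.031, "z": 0.01, "rz": 0.0738}, {"x": 0.027, "y": 0.031, "z": 0.01, "rz": 0.0738}, {"x": 0.027, "y": 0.031, "z": 0.01, "rz": 0.0738}]}}

```text
$.deltas[0]: bad value
```

Request:
{"method": "jog_arm", "body": {"deltas": [{"y": 0.041, "rz": 0.0738}, {"y": 0.041, "rz": 0.0738}, {"y": 0.041, "rz": 0.0738}, {"y": 0.041, "rz": 0.0738}, {"y": 0.041, "rz": 0.0738}, {"y": 0.041, "rz": 0.0738}, {"y": 0.041, "rz": 0.0738}, {"y": 0.041, "rz": 0.0738}, {"y": 0.041, "rz": 0.0738}, {"y": 0.041, "rz": 0.0738}, {"y": 0.041, "rz": 0.0738}, {"y": 0.041, "rz": 0.0738}]}}

```text
$.deltas[0]: bad value
```

Request:
{"method": "jog_arm", "body": {"deltas": [{"rx": 0, "ry": 0, "rz": 0.0738, "x": 0.027, "y": 0.031, "z": 0.01, "claw": 60}, {"rx": 0, "ry": 0, "rz": 0.0738, "x": 0.027, "y": 0.031, "z": 0.01, "claw": 60}, {"rx": 0, "ry": 0, "rz": 0.0738, "x": 0.027, "y": 0.031, "z": 0.01, "claw": 60}, {"rx": 0, "ry": 0, "rz": 0.0738, "x": 0.027, "y": 0.031, "z": 0.01, "claw": 60}, {"rx": 0, "ry": 0, "rz": 0.0738, "x": 0.027, "y": 0.031, "z": 0.01, "claw": 60}, {"rx": 0, "ry": 0, "rz": 0.0738, "x": 0.027, "y": 0.031, "z": 0.01, "claw": 60}, {"rx": 0, "ry": 0, "rz": 0.0738, "x": 0.027, "y": 0.031, "z": 0.01, "claw": 60}, {"rx": 0, "ry": 0, "rz": 0.0738, "x": 0.027, "y": 0.031, "z": 0.01, "claw": 60}, {"rx": 0, "ry": 0, "rz": 0.0738, "x": 0.027, "y": 0.031, "z": 0.01, "claw": 60}, {"rx": 0, "ry": 0, "rz": 0.0738, "x": 0.027, "y": 0.031, "z": 0.01, "claw": 60}]}}

```text
time_s: 4.0
eef_pos: [0.5015, -0.2964, 0.3193]
tool_rot: [0.723, 0.691, -0.0, 0.0]
contact_force: [0.4, 0.0, -0.2]
width: 0.06
gripper_force: 0.0
```

Request:
{"method": "jog_arm", "body": {"deltas": [{"rx": 0, "ry": 0, "rz": 0.0738, "x": 0, "y": 0.041, "z": 0, "claw": 60}, {"rx": 0, "ry": 0, "rz": 0.0738, "x": 0, "y": 0.041, "z": 0, "claw": 60}, {"rx": 0, "ry": 0, "rz": 0.0738, "x": 0, "y": 0.041, "z": 0, "claw": 60}, {"rx": 0, "ry": 0, "rz": 0.0738, "x": 0, "y": 0.041, "z": 0, "claw": 60}, {"rx": 0, "ry": 0, "rz": 0.0738, "x": 0, "y": 0.041, "z": 0, "claw": 60}, {"rx": 0, "ry": 0, "rz": 0.0738, "x": 0, "y": 0.041, "z": 0, "claw": 60}, {"rx": 0, "ry": 0, "rz": 0.0738, "x": 0, "y": 0.041, "z": 0, "claw": 60}, {"rx": 0, "ry": 0, "rz": 0.0738, "x": 0, "y": 0.041, "z": 0, "claw": 60}, {"rx": 0, "ry": 0, "rz": 0.0738, "x": 0, "y": 0.041, "z": 0, "claw": 60}, {"rx": 0, "ry": 0, "rz": 0.0738, "x": 0, "y": 0.041, "z": 0, "claw": 60}, {"rx": 0, "ry": 0, "rz": 0.0738, "x": 0, "y": 0.041, "z": 0, "claw": 60}, {"rx": 0, "ry": 0, "rz": 0.0738, "x": 0, "y": 0.041, "z": 0, "claw": 60}]}}

```text
time_s: 5.2
eef_pos: [0.5007, 0.1956, 0.3189]
tool_rot: [0.112, 0.994, -0.0, 0.0]
contact_force: [0.2, 0.9, 0.6]
width: 0.0601
gripper_force: 0.0
```

```bash
cat > fit.py <<'E'
from h import *
from scipy.optimize import least_squares
np.set_printoptions(precision=4,suppress=True)
def fit(cams,q0=(.551,.088,1.34,.25,1.52,3.5),save=None,fix=()):
    O=[]
    for n in cams:
        d=grab(n,(save+n) if save else None)
        for l in ['lid_hinge','lid_handle','keeper','lever_pivot','lever_tip','claw_hook','case']:
            m=casemodel(q0)[0][l]
            for r in viewer.tip_of(n,l):
                p=np.array(r['at'])*[640,400]
                if np.linalg.norm(p-proj(d,m))<(60 if n=='wrist' else 30): O.append((n,d,l,p)); break
    def f(q): 
        q=np.array(q,float).copy()
        for i in fix:q[i]=q0[i]
        m=casemodel(q)[0]; return np.concatenate([(proj(d,m[l])-p)*(.4 if n=='wrist' else 1) for n,d,l,p in O])
    s=least_squares(f,q0,loss='soft_l1',f_scale=1.5)
    for (n,d,l,p),e in zip(O,f(s.x).reshape(-1,2)):print(n,l,p.round(),e.round(1))
    print(s.x,s.cost); return s.x
E
python3 - <<'E'
from fit import *
q=fit(['scene','side','wrist'],save='w1')
m,R,t=casemodel(q)
for k in m:print(k,m[k])
print(state()['joint_positions'],state()['eef_pos'],state()['tool_rot'])
E
```

```text
scene lid_hinge [443. 208.] [1.5 0.1]
scene lid_handle [414. 164.] [ 0.  -1.4]
scene keeper [399. 184.] [0.8 0.8]
scene lever_pivot [370. 186.] [4.3 0.8]
scene lever_tip [372. 168.] [ 1.9 -1.5]
scene claw_hook [346. 182.] [1.2 0.6]
scene case [372. 215.] [-1.  -1.1]
side lid_hinge [236. 308.] [-0.5 -0.9]
side lid_handle [293. 277.] [ 1.1 -0.6]
side keeper [278. 257.] [0.7 2.1]
side lever_pivot [276. 259.] [26.  -9.5]
side lever_tip [303. 228.] [0.2 0.6]
side claw_hook [326. 234.] [-0.7 -0.5]
side case [302. 275.] [1.4 2.3]
wrist lid_hinge [420. 217.] [0.9 0.6]
wrist lid_handle [326. 173.] [1.  0.5]
wrist keeper [311. 236.] [0.  0.4]
wrist lever_pivot [253. 223.] [-0.9  1.5]
wrist lever_tip [237. 255.] [-4.8  0.4]
wrist claw_hook [184. 219.] [0.1 2.7]
wrist case [269. 197.] [-0.9  0.5]
[0.5496 0.0907 1.3634 0.3161 1.4468 3.5192] 77.4259008480076
lid_hinge [0.5942 0.303  0.101 ]
lid_handle [0.4912 0.2021 0.1813]
keeper [0.5651 0.1647 0.1514]
lever_pivot [0.5496 0.0907 0.119 ]
lever_tip [0.5476 0.0816 0.1934]
claw_hook [0.5319 0.0068 0.11  ]
case [0.5496 0.0907 0.    ]
[ 0.1134  0.4456 -0.8063  1.5736  0.3322  1.2653  0.5975] [0.5007 0.1944 0.3186] [ 0.1139  0.9935 -0.     -0.    ]
```

View pics/w1wrist.png

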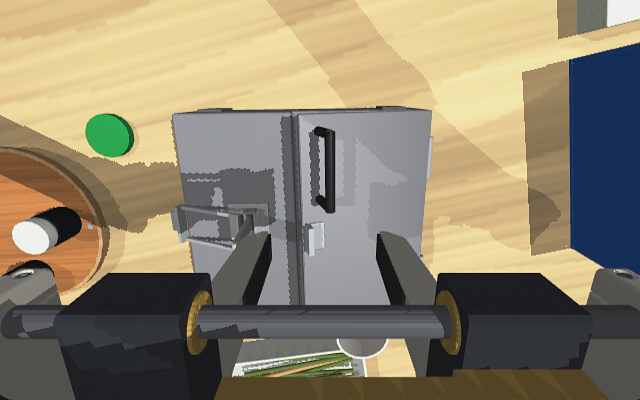

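Request:
{"method": "jog_arm", "body": {"deltas": [{"rx": 0, "ry": 0, "rz": 0.013, "x": -0.01, "y": 0.009, "z": -0.03, "claw": 60}, {"rx": 0, "ry": 0, "rz": 0, "x": 0, "y": 0, "z": -0.04, "claw": 60}, {"rx": 0, "ry": 0, "rz": 0, "x": 0, "y": 0, "z": -0.04, "claw": 60}, {"rx": 0, "ry": 0, "rz": 0, "x": 0, "y": 0, "z": -0.03, "claw": 60}, {"rx": 0, "ry": 0, "rz": 0, "x": 0, "y": 0, "z": -0.012, "claw": 60}, {"rx": 0, "ry": 0, "rz": 0, "x": 0, "y": 0, "z": 0, "claw": 0}, {"rx": 0, "ry": 0, "rz": 0, "x": 0, "y": 0, "z": 0, "claw": 0}, {"rx": 0, "ry": 0, "rz": 0, "x": 0, "y": 0, "z": 0, "claw": 0}, {"rx": 0, "ry": 0, "rz": 0, "x": 0, "y": 0, "z": 0, "claw": 0}, {"rx": 0, "ry": 0, "rz": 0, "x": 0, "y": 0, "z": 0, "claw": 0}], "squeeze": 15}}

```text
time_s: 7.4
eef_pos: [0.4912, 0.2036, 0.1676]
tool_rot: [0.104, 0.995, 0.0, 0.001]
contact_force: [0.4, -0.5, 0.0]
width: 0.0246
gripper_force: 0.0
```

Request:
{"method": "jog_arm", "body": {"deltas": [{"rx": 0, "ry": 0, "rz": 0, "x": 0, "y": 0, "z": 0, "claw": 0}, {"rx": 0, "ry": 0, "rz": 0, "x": 0, "y": 0, "z": 0, "claw": 0}, {"rx": 0, "ry": 0, "rz": 0, "x": 0, "y": 0, "z": 0, "claw": 0}, {"rx": 0, "ry": 0, "rz": 0, "x": 0, "y": 0, "z": 0, "claw": 0}], "squeeze": 15}}

```text
time_s: 7.8
eef_pos: [0.4906, 0.2025, 0.1668]
tool_rot: [0.104, 0.995, -0.001, -0.0]
contact_force: [-1.5, -1.5, 2.3]
width: 0.0094
gripper_force: 15.0
```

Run:
```python
import numpy as np
th=np.linspace(.592,1.93,19); ex=np.array([.206,.9786])
s=-.1444*np.cos(th); z=.1444*np.sin(th)
for i in range(18): print(np.round(np.r_[ex*(s[i+1]-s[i]),z[i+1]-z[i]],4))
```

```text
[0.0013 0.0062 0.0087]
[0.0014 0.0068 0.0082]
[0.0016 0.0074 0.0076]
[0.0017 0.0079 0.0071]
[0.0018 0.0084 0.0064]
[0.0019 0.0088 0.0058]
[0.0019 0.0092 0.0051]
[0.002  0.0096 0.0044]
[0.0021 0.0099 0.0036]
[0.0021 0.0101 0.0029]
[0.0022 0.0103 0.0021]
[0.0022 0.0104 0.0013]
[0.0022 0.0105 0.0005]
[ 0.0022  0.0105 -0.0003]
[ 0.0022  0.0105 -0.0011]
[ 0.0022  0.0103 -0.0019]
[ 0.0021  0.0102 -0.0026]
[ 0.0021  0.01   -0.0034]
```

Request:
{"method": "jog_arm", "body": {"deltas": [{"rx": 0, "ry": 0, "rz": 0, "x": 0.0013, "y": 0.0062, "z": 0.0087, "claw": 0}, {"rx": 0, "ry": 0, "rz": 0, "x": 0.0014, "y": 0.0068, "z": 0.0082, "claw": 0}, {"rx": 0, "ry": 0, "rz": 0, "x": 0.0016, "y": 0.0074, "z": 0.0076, "claw": 0}, {"rx": 0, "ry": 0, "rz": 0, "x": 0.0017, "y": 0.0079, "z": 0.0071, "claw": 0}, {"rx": 0, "ry": 0, "rz": 0, "x": 0.0018, "y": 0.0084, "z": 0.0064, "claw": 0}, {"rx": 0, "ry": 0, "rz": 0, "x": 0.0019, "y": 0.0088, "z": 0.0058, "claw": 0}, {"rx": 0, "ry": 0, "rz": 0, "x": 0.0019, "y": 0.0092, "z": 0.0051, "claw": 0}, {"rx": 0, "ry": 0, "rz": 0, "x": 0.002, "y": 0.0096, "z": 0.0044, "claw": 0}, {"rx": 0, "ry": 0, "rz": 0, "x": 0.0021, "y": 0.0099, "z": 0.0036, "claw": 0}], "squeeze": 15}}

```text
time_s: 8.7
eef_pos: [0.5067, 0.2757, 0.2257]
tool_rot: [0.105, 0.995, -0.003, 0.001]
contact_force: [-1.1, -9.4, 6.6]
width: 0.0095
gripper_force: 15.0
```

Request:
{"method": "jog_arm", "body": {"deltas": [{"rx": 0, "ry": 0, "rz": 0, "x": 0.0021, "y": 0.0101, "z": 0.0029, "claw": 0}, {"rx": 0, "ry": 0, "rz": 0, "x": 0.0022, "y": 0.0103, "z": 0.0021, "claw": 0}, {"rx": 0, "ry": 0, "rz": 0, "x": 0.0022, "y": 0.0104, "z": 0.0013, "claw": 0}, {"rx": 0, "ry": 0, "rz": 0, "x": 0.0022, "y": 0.0105, "z": 0.0005, "claw": 0}, {"rx": 0, "ry": 0, "rz": 0, "x": 0.0022, "y": 0.0105, "z": -0.0003, "claw": 0}, {"rx": 0, "ry": 0, "rz": 0, "x": 0.0022, "y": 0.0105, "z": -0.0011, "claw": 0}, {"rx": 0, "ry": 0, "rz": 0, "x": 0.0022, "y": 0.0103, "z": -0.0019, "claw": 0}, {"rx": 0, "ry": 0, "rz": 0, "x": 0.0021, "y": 0.0102, "z": -0.0026, "claw": 0}, {"rx": 0, "ry": 0, "rz": 0, "x": 0.0021, "y": 0.01, "z": -0.0034, "claw": 0}, {"rx": 0, "ry": 0, "rz": 0, "x": 0, "y": 0, "z": 0, "claw": 0}], "squeeze": 15}}

```text
time_s: 9.7
eef_pos: [0.5279, 0.3732, 0.2205]
tool_rot: [0.104, 0.995, 0.003, 0.002]
contact_force: [6.0, 0.5, -0.8]
width: 0.0094
gripper_force: 15.0
```

Request:
{"method": "jog_arm", "body": {"deltas": [{"rx": 0, "ry": 0, "rz": 0, "x": 0, "y": 0, "z": 0, "claw": 22}, {"rx": 0, "ry": 0, "rz": 0, "x": 0, "y": 0, "z": 0, "claw": 22}, {"rx": 0, "ry": 0, "rz": 0, "x": 0, "y": 0, "z": 0, "claw": 22}, {"rx": 0, "ry": 0, "rz": 0, "x": 0, "y": 0, "z": 0.03, "claw": 22}, {"rx": 0, "ry": 0, "rz": 0, "x": 0, "y": 0, "z": 0.04, "claw": 22}, {"rx": 0, "ry": 0, "rz": 0, "x": 0, "y": 0, "z": 0.04, "claw": 22}, {"rx": 0, "ry": 0, "rz": -0.0667, "x": 0, "y": -0.043, "z": 0, "claw": 22}, {"rx": 0, "ry": 0, "rz": -0.0667, "x": 0, "y": -0.043, "z": 0, "claw": 22}, {"rx": 0, "ry": 0, "rz": -0.0667, "x": 0, "y": -0.043, "z": 0, "claw": 93}, {"rx": 0, "ry": 0, "rz": -0.0667, "x": 0, "y": -0.043, "z": 0, "claw": 93}, {"rx": 0, "ry": 0, "rz": -0.0667, "x": 0, "y": -0.043, "z": 0, "claw": 93}, {"rx": 0, "ry": 0, "rz": -0.0667, "x": 0, "y": -0.043, "z": 0, "claw": 93}]}}

```text
time_s: 10.9
eef_pos: [0.5251, 0.1116, 0.331]
tool_rot: [0.408, 0.913, 0.0, -0.0]
contact_force: [0.7, 0.3, 1.2]
width: 0.0494
gripper_force: 0.0
```

Request:
{"method": "jog_arm", "body": {"deltas": [{"rx": 0, "ry": 0, "rz": -0.0667, "x": 0, "y": -0.043, "z": 0, "claw": 93}, {"rx": 0, "ry": 0, "rz": -0.0667, "x": 0, "y": -0.043, "z": 0, "claw": 93}, {"rx": 0, "ry": 0, "rz": -0.0667, "x": 0, "y": -0.043, "z": 0, "claw": 93}, {"rx": 0, "ry": 0, "rz": -0.0667, "x": 0, "y": -0.043, "z": 0, "claw": 93}, {"rx": 0, "ry": 0, "rz": -0.0667, "x": 0, "y": -0.043, "z": 0, "claw": 93}, {"rx": 0, "ry": 0, "rz": -0.0667, "x": 0, "y": -0.043, "z": 0, "claw": 93}, {"rx": 0, "ry": 0, "rz": -0.0667, "x": 0, "y": -0.043, "z": 0, "claw": 93}, {"rx": 0, "ry": 0, "rz": -0.0667, "x": 0, "y": -0.043, "z": 0, "claw": 93}, {"rx": 0, "ry": 0, "rz": -0.0667, "x": 0, "y": -0.043, "z": 0, "claw": 93}]}}

```text
time_s: 11.8
eef_pos: [0.526, -0.275, 0.331]
tool_rot: [0.778, 0.628, 0.001, -0.0]
contact_force: [0.6, 0.2, -0.4]
width: 0.0928
gripper_force: 0.0
```

```bash
cat > jars.py <<'E'
from h import *
np.set_printoptions(precision=3,suppress=True)
def jars(save):
    D={}
    for n in('scene','side','wrist'):
        d=grab(n,save+n); D[n]=d
        for j in viewer.cut_out(n,'jar1_mid'):
            ys,xs=np.nonzero(j['region']); im=d['image'][ys,xs].astype(int); pur=(im[:,2]-im[:,1]>25).mean()
            if pur>.3: continue
            print(n,'cut',round(j['p'],2),np.round([xs.mean(),ys.mean()]),xs.max()-xs.min()+1,'z.063',atz(d,xs.mean(),ys.mean(),.063)[:2],round(pur,2))
        for r in viewer.tip_of(n,'jar1_mid'):
            u,v=r['at'][0]*640,r['at'][1]*400
            print(n,'tip',round(r['p'],2),round(u),round(v),atz(d,u,v,.063)[:2])
        # white caps
        hsv=cv2.cvtColor(d['image'],cv2.COLOR_RGB2HSV); w=((hsv[...,1]<40)&(hsv[...,2]>170)).astype(np.uint8)
        k,_,st,c=cv2.connectedComponentsWithStats(w)
        for i in range(1,k):
            if 30<st[i,4]<6000: 
                p=atz(d,*c[i],.088)
                if np.hypot(p[0]-.507,p[1]+.287)<.2: print(n,'white',c[i].round(),st[i,4],p[:2])
    return D
E
python3 - <<'E'
from jars import *
jars('t1'); print(state()['eef_pos'],state()['tool_rot'],state()['joint_positions'])
E
```

```text
scene cut 0.68 [251. 194.] 16 z.063 [ 0.582 -0.293] 0.0
scene tip 0.77 248 232 [ 0.745 -0.259]
scene tip 0.62 269 252 [ 0.808 -0.183]
scene tip 0.57 251 194 [ 0.582 -0.292]
scene white [280. 175.] 111 [ 0.504 -0.213]
scene white [250. 186.] 127 [ 0.576 -0.296]
side cut 0.88 [364. 174.] 19 z.063 [ 0.579 -0.289] 0.0
side cut 0.56 [229. 295.] 94 z.063 [0.649 0.267] 0.0
side tip 0.94 363 175 [ 0.579 -0.285]
side tip 0.81 292 178 [ 0.756 -0.158]
side tip 0.8 321 170 [ 0.701 -0.234]
side tip 0.31 369 198 [ 0.518 -0.209]
side white [365. 167.] 141 [ 0.581 -0.294]
side white [373. 192.] 160 [ 0.508 -0.212]
wrist cut 0.93 [365. 168.] 39 z.063 [ 0.579 -0.294] 0.0
wrist tip 0.98 370 169 [ 0.585 -0.298]
wrist tip 0.87 455 123 [ 0.707 -0.259]
wrist tip 0.78 496 62 [ 0.764 -0.194]
wrist white [299. 119.] 1192 [ 0.506 -0.21 ]
wrist white [367. 171.] 1035 [ 0.579 -0.293]
wrist white [310. 168.] 69 [ 0.507 -0.274]
[ 0.526 -0.273  0.331] [ 0.776  0.631  0.001 -0.   ] [ 0.629  0.455 -0.305  1.405  0.136  1.302  0.112]
```

View pics/t1wrist.png

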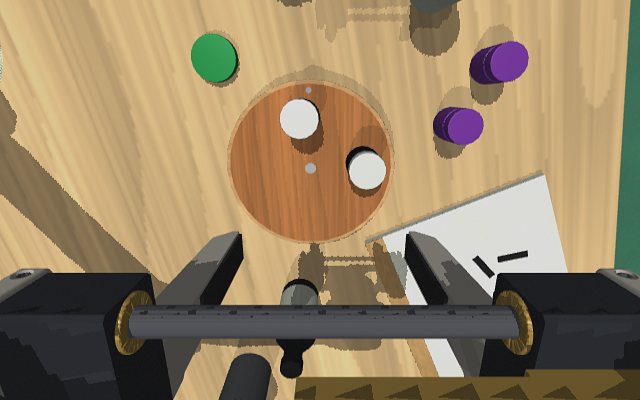

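Request:
{"method": "jog_arm", "body": {"deltas": [{"rx": 0, "ry": 0, "rz": 0, "x": 0.027, "y": -0.011, "z": -0.03, "claw": 80}, {"rx": 0, "ry": 0, "rz": 0, "x": 0.026, "y": -0.01, "z": -0.03, "claw": 80}, {"rx": 0, "ry": 0, "rz": 0, "x": 0, "y": 0, "z": -0.045, "claw": 80}, {"rx": 0, "ry": 0, "rz": 0, "x": 0, "y": 0, "z": -0.045, "claw": 80}, {"rx": 0, "ry": 0, "rz": 0, "x": 0, "y": 0, "z": -0.045, "claw": 80}, {"rx": 0, "ry": 0, "rz": 0, "x": 0, "y": 0, "z": -0.04, "claw": 80}, {"rx": 0, "ry": 0, "rz": 0, "x": 0, "y": 0, "z": -0.03, "claw": 80}, {"rx": 0, "ry": 0, "rz": 0, "x": 0, "y": 0, "z": -0.012, "claw": 80}, {"rx": 0, "ry": 0, "rz": 0, "x": 0, "y": 0, "z": 0, "claw": 30}, {"rx": 0, "ry": 0, "rz": 0, "x": 0, "y": 0, "z": 0, "claw": 30}, {"rx": 0, "ry": 0, "rz": 0, "x": 0, "y": 0, "z": 0, "claw": 30}, {"rx": 0, "ry": 0, "rz": 0, "x": 0, "y": 0, "z": 0, "claw": 30}], "squeeze": 20}}

```text
time_s: 13.45
eef_pos: [0.5801, -0.2961, 0.056]
tool_rot: [0.777, 0.63, 0.001, 0.002]
contact_force: [1.3, -0.5, 0.3]
width: 0.0525
gripper_force: 0.0
```

Request:
{"method": "jog_arm", "body": {"deltas": [{"rx": 0, "ry": 0, "rz": 0, "x": 0, "y": 0, "z": 0, "claw": 30}, {"rx": 0, "ry": 0, "rz": 0, "x": 0, "y": 0, "z": 0, "claw": 30}, {"rx": 0, "ry": 0, "rz": 0, "x": 0, "y": 0, "z": 0, "claw": 30}], "squeeze": 20}}

```text
time_s: 13.75
eef_pos: [0.5798, -0.2961, 0.0557]
tool_rot: [0.777, 0.63, 0.0, 0.001]
contact_force: [0.5, -0.1, 6.3]
width: 0.0495
gripper_force: 20.0
```

Request:
{"method": "jog_arm", "body": {"deltas": [{"rx": 0, "ry": 0, "rz": 0, "x": 0, "y": 0, "z": 0.02, "claw": 30}, {"rx": 0, "ry": 0, "rz": 0, "x": 0, "y": 0, "z": 0.04, "claw": 30}, {"rx": 0, "ry": 0, "rz": 0, "x": 0, "y": 0, "z": 0.045, "claw": 30}, {"rx": 0, "ry": 0, "rz": 0, "x": 0, "y": 0, "z": 0.045, "claw": 30}, {"rx": 0, "ry": 0, "rz": 0, "x": 0, "y": 0, "z": 0.045, "claw": 30}, {"rx": 0, "ry": 0, "rz": 0, "x": 0, "y": 0, "z": 0.04, "claw": 30}], "squeeze": 20}}

```text
time_s: 14.35
eef_pos: [0.5786, -0.2956, 0.2912]
tool_rot: [0.777, 0.63, 0.0, 0.0]
contact_force: [1.0, 0.4, -1.6]
width: 0.05
gripper_force: 20.0
```

Request:
{"method": "jog_arm", "body": {"deltas": [{"rx": 0, "ry": 0, "rz": 0, "x": 0.0047, "y": 0.0423, "z": 0, "claw": 30}, {"rx": 0, "ry": 0, "rz": 0, "x": 0.0047, "y": 0.0423, "z": 0, "claw": 30}, {"rx": 0, "ry": 0, "rz": 0, "x": 0.0047, "y": 0.0423, "z": 0, "claw": 30}, {"rx": 0, "ry": 0, "rz": 0, "x": 0.0047, "y": 0.0423, "z": 0, "claw": 30}, {"rx": 0, "ry": 0, "rz": 0, "x": 0.0047, "y": 0.0423, "z": 0, "claw": 30}, {"rx": 0, "ry": 0, "rz": 0, "x": 0.0047, "y": 0.0423, "z": 0, "claw": 30}, {"rx": 0, "ry": 0, "rz": 0, "x": 0.0047, "y": 0.0423, "z": 0, "claw": 30}, {"rx": 0, "ry": 0, "rz": 0, "x": 0.0047, "y": 0.0423, "z": 0, "claw": 30}, {"rx": 0, "ry": 0, "rz": 0, "x": 0.0047, "y": 0.0423, "z": 0, "claw": 30}, {"rx": 0, "ry": 0, "rz": 0, "x": 0.0047, "y": 0.0423, "z": 0, "claw": 30}, {"rx": 0, "ry": 0, "rz": 0, "x": 0.0047, "y": 0.0423, "z": 0, "claw": 30}, {"rx": 0, "ry": 0, "rz": 0, "x": 0.0047, "y": 0.0423, "z": 0, "claw": 30}], "squeeze": 20}}

```text
time_s: 15.55
eef_pos: [0.6349, 0.2133, 0.2885]
tool_rot: [0.777, 0.63, -0.001, -0.0]
contact_force: [1.1, -0.5, -1.1]
width: 0.0499
gripper_force: 20.0
```

Run:
```python
from fit import *
d=grab('scene','p1scene');w=grab('wrist','p1wrist')
a=d['image'][110:310,330:530];b=w['image']
cv2.imwrite('pics/p1.png',np.hstack([cv2.resize(a,(400,400),interpolation=3),cv2.resize(b,(400,400))])[:,:,::-1])
for n,dd in(('scene',d),('wrist',w)):
    for l,z in(('lid_hinge',.101),('bay',.01),('lever_pivot',.119)):
        for r in viewer.tip_of(n,l)[:1]: print(n,l,r['p'],atz(dd,r['at'][0]*640,r['at'][1]*400,z))
s=state();print(s['eef_pos'],s['tool_rot'],s['width'])
```

```text
scene lid_hinge 0.67 [0.5911 0.295  0.101 ]
scene bay 0.63 [0.5771 0.2197 0.01  ]
scene lever_pivot 0.65 [0.5657 0.0919 0.119 ]
wrist lid_hinge 0.8 [0.5941 0.305  0.101 ]
wrist lever_pivot 0.97 [0.5504 0.0921 0.119 ]
[0.6357 0.2095 0.289 ] [ 0.7779  0.6283 -0.0005  0.0006] 0.04946464757426314
```

View pics/p1.png

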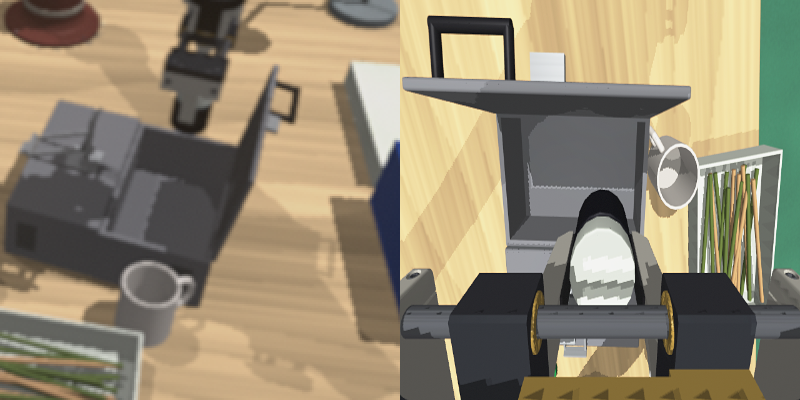

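Request:
{"method": "jog_arm", "body": {"deltas": [{"rx": 0, "ry": 0, "rz": 0, "x": 0, "y": 0.001, "z": -0.045, "claw": 30}, {"rx": 0, "ry": 0, "rz": 0, "x": 0, "y": 0, "z": -0.045, "claw": 30}, {"rx": 0, "ry": 0, "rz": 0, "x": 0, "y": 0, "z": -0.045, "claw": 30}, {"rx": 0, "ry": 0, "rz": 0, "x": 0, "y": 0, "z": -0.045, "claw": 30}, {"rx": 0, "ry": 0, "rz": 0, "x": 0, "y": 0, "z": -0.04, "claw": 30}, {"rx": 0, "ry": 0, "rz": 0, "x": 0, "y": 0, "z": -0.02, "claw": 30}, {"rx": 0, "ry": 0, "rz": 0, "x": 0, "y": 0, "z": -0.01, "claw": 30}, {"rx": 0, "ry": 0, "rz": 0, "x": 0, "y": 0, "z": -0.003, "claw": 30}, {"rx": 0, "ry": 0, "rz": 0, "x": 0, "y": 0, "z": 0, "claw": 30}], "squeeze": 20}}

```text
time_s: 16.85
eef_pos: [0.6363, 0.2127, 0.0371]
tool_rot: [0.777, 0.629, 0.001, 0.0]
contact_force: [0.4, 0.6, -0.6]
width: 0.0497
gripper_force: 20.0
```

Request:
{"method": "jog_arm", "body": {"deltas": [{"rx": 0, "ry": 0, "rz": 0, "x": 0, "y": 0, "z": -0.002, "claw": 30}, {"rx": 0, "ry": 0, "rz": 0, "x": 0, "y": 0, "z": 0, "claw": 30}, {"rx": 0, "ry": 0, "rz": 0, "x": 0, "y": 0, "z": 0, "claw": 62}, {"rx": 0, "ry": 0, "rz": 0, "x": 0, "y": 0, "z": 0, "claw": 62}, {"rx": 0, "ry": 0, "rz": 0, "x": 0, "y": 0, "z": 0, "claw": 62}, {"rx": 0, "ry": 0, "rz": 0, "x": 0, "y": 0, "z": 0.02, "claw": 62}, {"rx": 0, "ry": 0, "rz": 0, "x": 0, "y": 0, "z": 0.04, "claw": 62}, {"rx": 0, "ry": 0, "rz": 0, "x": 0, "y": 0, "z": 0.045, "claw": 62}, {"rx": 0, "ry": 0, "rz": 0, "x": 0, "y": 0, "z": 0.045, "claw": 62}, {"rx": 0, "ry": 0, "rz": 0, "x": 0, "y": 0, "z": 0.045, "claw": 62}, {"rx": 0, "ry": 0, "rz": 0, "x": 0, "y": 0, "z": 0.045, "claw": 62}, {"rx": 0, "ry": 0, "rz": 0, "x": 0, "y": 0, "z": 0.04, "claw": 62}], "squeeze": 20}}

```text
time_s: 18.05
eef_pos: [0.6353, 0.2131, 0.3171]
tool_rot: [0.777, 0.63, 0.001, 0.0]
contact_force: [1.0, 0.6, -0.9]
width: 0.0622
gripper_force: 0.0
```

Request:
{"method": "jog_arm", "body": {"deltas": [{"rx": 0, "ry": 0, "rz": 0, "x": -0.0108, "y": -0.035, "z": 0, "claw": 80}, {"rx": 0, "ry": 0, "rz": 0, "x": -0.0108, "y": -0.035, "z": 0, "claw": 80}, {"rx": 0, "ry": 0, "rz": 0, "x": -0.0108, "y": -0.035, "z": 0, "claw": 80}, {"rx": 0, "ry": 0, "rz": 0, "x": -0.0108, "y": -0.035, "z": 0, "claw": 80}, {"rx": 0, "ry": 0, "rz": 0, "x": -0.0108, "y": -0.035, "z": 0, "claw": 80}, {"rx": 0, "ry": 0, "rz": 0, "x": -0.0108, "y": -0.035, "z": 0, "claw": 80}, {"rx": 0, "ry": 0, "rz": 0, "x": -0.0108, "y": -0.035, "z": 0, "claw": 80}, {"rx": 0, "ry": 0, "rz": 0, "x": -0.0108, "y": -0.035, "z": 0, "claw": 80}, {"rx": 0, "ry": 0, "rz": 0, "x": -0.0108, "y": -0.035, "z": 0, "claw": 80}, {"rx": 0, "ry": 0, "rz": 0, "x": -0.0108, "y": -0.035, "z": 0, "claw": 80}, {"rx": 0, "ry": 0, "rz": 0, "x": -0.0108, "y": -0.035, "z": 0, "claw": 80}, {"rx": 0, "ry": 0, "rz": 0, "x": -0.0108, "y": -0.035, "z": 0, "claw": 80}], "squeeze": 20}}

```text
time_s: 19.25
eef_pos: [0.505, -0.2083, 0.3145]
tool_rot: [0.777, 0.63, 0.0, 0.0]
contact_force: [-0.0, 0.4, 0.5]
width: 0.0802
gripper_force: 0.0
```

Run:
```python
from jars import *
D=jars('t2'); print(state()['eef_pos'],state()['tool_rot'],state()['joint_positions'])
a=D['scene']['image'][110:310,200:520]
cv2.imwrite('pics/t2.png',np.hstack([cv2.resize(a,(480,300),interpolation=3),cv2.resize(D['wrist']['image'],(320,300))])[:,:,::-1])
```

```text
scene cut 0.74 [413. 225.] 17 z.063 [0.639 0.216] 0.0
scene tip 0.6 267 252 [ 0.81  -0.186]
scene tip 0.56 249 234 [ 0.752 -0.252]
scene tip 0.38 345 179 [ 0.464 -0.004]
scene white [280. 175.] 110 [ 0.504 -0.213]
side cut 0.96 [247. 287.] 22 z.063 [0.626 0.224] 0.0
side cut 0.65 [289. 198.] 25 z.063 [ 0.716 -0.085] 0.0
side tip 0.84 318 167 [ 0.717 -0.245]
side tip 0.75 212 275 [0.726 0.243]
side tip 0.57 291 174 [ 0.771 -0.173]
side tip 0.56 248 293 [0.613 0.237]
side white [373. 192.] 159 [ 0.508 -0.212]
wrist tip 0.93 522 109 [ 0.764 -0.19 ]
wrist tip 0.69 478 170 [ 0.705 -0.258]
wrist white [326. 170.] 1136 [ 0.507 -0.211]
wrist white [333. 210.] 77 [ 0.504 -0.266]
[ 0.506 -0.205  0.314] [ 0.776  0.631  0.    -0.   ] [ 0.541  0.383 -0.289  1.567  0.113  1.208  0.026]
```

View pics/t2.png

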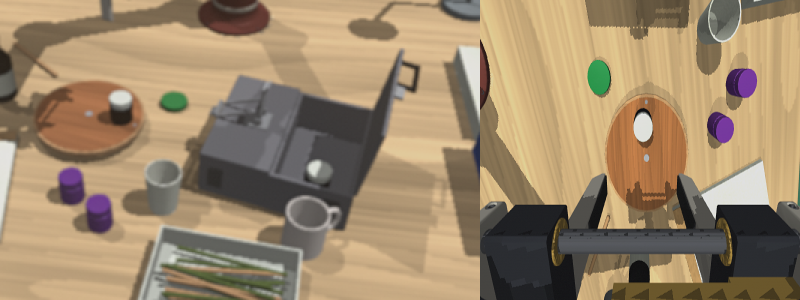

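Request:
{"method": "jog_arm", "body": {"deltas": [{"rx": 0, "ry": 0, "rz": 0, "x": 0.001, "y": -0.004, "z": -0.04, "claw": 80}, {"rx": 0, "ry": 0, "rz": 0, "x": 0, "y": 0, "z": -0.045, "claw": 80}, {"rx": 0, "ry": 0, "rz": 0, "x": 0, "y": 0, "z": -0.045, "claw": 80}, {"rx": 0, "ry": 0, "rz": 0, "x": 0, "y": 0, "z": -0.045, "claw": 80}, {"rx": 0, "ry": 0, "rz": 0, "x": 0, "y": 0, "z": -0.04, "claw": 80}, {"rx": 0, "ry": 0, "rz": 0, "x": 0, "y": 0, "z": -0.03, "claw": 80}, {"rx": 0, "ry": 0, "rz": 0, "x": 0, "y": 0, "z": -0.013, "claw": 80}, {"rx": 0, "ry": 0, "rz": 0, "x": 0, "y": 0, "z": 0, "claw": 30}, {"rx": 0, "ry": 0, "rz": 0, "x": 0, "y": 0, "z": 0, "claw": 30}, {"rx": 0, "ry": 0, "rz": 0, "x": 0, "y": 0, "z": 0, "claw": 30}, {"rx": 0, "ry": 0, "rz": 0, "x": 0, "y": 0, "z": 0, "claw": 30}, {"rx": 0, "ry": 0, "rz": 0, "x": 0, "y": 0, "z": 0, "claw": 30}], "squeeze": 20}}

```text
time_s: 20.9
eef_pos: [0.5077, -0.2115, 0.0575]
tool_rot: [0.777, 0.63, 0.001, 0.001]
contact_force: [0.6, -0.0, 4.1]
width: 0.0498
gripper_force: 20.0
```

Request:
{"method": "jog_arm", "body": {"deltas": [{"rx": 0, "ry": 0, "rz": 0, "x": 0, "y": 0, "z": 0, "claw": 30}, {"rx": 0, "ry": 0, "rz": 0, "x": 0, "y": 0, "z": 0, "claw": 30}, {"rx": 0, "ry": 0, "rz": 0, "x": 0, "y": 0, "z": 0.02, "claw": 30}, {"rx": 0, "ry": 0, "rz": 0, "x": 0, "y": 0, "z": 0.04, "claw": 30}, {"rx": 0, "ry": 0, "rz": 0, "x": 0, "y": 0, "z": 0.045, "claw": 30}, {"rx": 0, "ry": 0, "rz": 0, "x": 0, "y": 0, "z": 0.045, "claw": 30}, {"rx": 0, "ry": 0, "rz": 0, "x": 0, "y": 0, "z": 0.045, "claw": 30}, {"rx": 0, "ry": 0, "rz": 0, "x": 0, "y": 0, "z": 0.04, "claw": 30}], "squeeze": 20}}

```text
time_s: 21.7
eef_pos: [0.5062, -0.2109, 0.2932]
tool_rot: [0.777, 0.63, 0.0, 0.0]
contact_force: [0.4, -0.1, -1.6]
width: 0.0495
gripper_force: 20.0
```

Request:
{"method": "jog_arm", "body": {"deltas": [{"rx": 0, "ry": 0, "rz": 0, "x": 0.0012, "y": 0.0406, "z": 0, "claw": 30}, {"rx": 0, "ry": 0, "rz": 0, "x": 0.0012, "y": 0.0406, "z": 0, "claw": 30}, {"rx": 0, "ry": 0, "rz": 0, "x": 0.0012, "y": 0.0406, "z": 0, "claw": 30}, {"rx": 0, "ry": 0, "rz": 0, "x": 0.0012, "y": 0.0406, "z": 0, "claw": 30}, {"rx": 0, "ry": 0, "rz": 0, "x": 0.0012, "y": 0.0406, "z": 0, "claw": 30}, {"rx": 0, "ry": 0, "rz": 0, "x": 0.0012, "y": 0.0406, "z": 0, "claw": 30}, {"rx": 0, "ry": 0, "rz": 0, "x": 0.0012, "y": 0.0406, "z": 0, "claw": 30}, {"rx": 0, "ry": 0, "rz": 0, "x": 0.0012, "y": 0.0406, "z": 0, "claw": 30}, {"rx": 0, "ry": 0, "rz": 0, "x": 0.0012, "y": 0.0406, "z": 0, "claw": 30}, {"rx": 0, "ry": 0, "rz": 0, "x": 0.0012, "y": 0.0406, "z": 0, "claw": 30}, {"rx": 0, "ry": 0, "rz": 0, "x": 0.0012, "y": 0.0406, "z": 0, "claw": 30}], "squeeze": 20}}

```text
time_s: 22.8
eef_pos: [0.5192, 0.2366, 0.2906]
tool_rot: [0.777, 0.629, -0.001, 0.0]
contact_force: [1.0, 0.2, -1.5]
width: 0.0496
gripper_force: 20.0
```

Request:
{"method": "jog_arm", "body": {"deltas": [{"rx": 0, "ry": 0, "rz": 0, "x": 0, "y": 0, "z": -0.045, "claw": 30}, {"rx": 0, "ry": 0, "rz": 0, "x": 0, "y": 0, "z": -0.045, "claw": 30}, {"rx": 0, "ry": 0, "rz": 0, "x": 0, "y": 0, "z": -0.045, "claw": 30}, {"rx": 0, "ry": 0, "rz": 0, "x": 0, "y": 0, "z": -0.045, "claw": 30}, {"rx": 0, "ry": 0, "rz": 0, "x": 0, "y": 0, "z": -0.04, "claw": 30}, {"rx": 0, "ry": 0, "rz": 0, "x": 0, "y": 0, "z": -0.02, "claw": 30}, {"rx": 0, "ry": 0, "rz": 0, "x": 0, "y": 0, "z": -0.01, "claw": 30}, {"rx": 0, "ry": 0, "rz": 0, "x": 0, "y": 0, "z": -0.003, "claw": 30}, {"rx": 0, "ry": 0, "rz": 0, "x": 0, "y": 0, "z": 0, "claw": 30}], "squeeze": 20}}

```text
time_s: 23.7
eef_pos: [0.5204, 0.2358, 0.0386]
tool_rot: [0.777, 0.63, 0.001, 0.0]
contact_force: [0.9, -0.2, -1.3]
width: 0.0497
gripper_force: 20.0
```

Request:
{"method": "jog_arm", "body": {"deltas": [{"rx": 0, "ry": 0, "rz": 0, "x": 0, "y": 0, "z": -0.003, "claw": 30}, {"rx": 0, "ry": 0, "rz": 0, "x": 0, "y": 0, "z": 0, "claw": 30}, {"rx": 0, "ry": 0, "rz": 0, "x": 0, "y": 0, "z": 0, "claw": 62}, {"rx": 0, "ry": 0, "rz": 0, "x": 0, "y": 0, "z": 0, "claw": 62}, {"rx": 0, "ry": 0, "rz": 0, "x": 0, "y": 0, "z": 0, "claw": 62}, {"rx": 0, "ry": 0, "rz": 0, "x": 0, "y": 0, "z": 0.02, "claw": 62}, {"rx": 0, "ry": 0, "rz": 0, "x": 0, "y": 0, "z": 0.045, "claw": 62}, {"rx": 0, "ry": 0, "rz": 0, "x": 0, "y": 0, "z": 0.045, "claw": 62}, {"rx": 0, "ry": 0, "rz": 0, "x": 0, "y": 0, "z": 0.045, "claw": 62}, {"rx": 0, "ry": 0, "rz": 0, "x": 0, "y": 0, "z": 0.045, "claw": 62}, {"rx": 0, "ry": 0, "rz": 0, "x": 0, "y": 0, "z": 0.045, "claw": 62}, {"rx": 0, "ry": 0, "rz": 0, "x": 0, "y": 0, "z": 0.045, "claw": 62}], "squeeze": 20}}

```text
time_s: 24.9
eef_pos: [0.5194, 0.2354, 0.3273]
tool_rot: [0.777, 0.63, 0.0, 0.0]
contact_force: [1.1, 0.7, -0.2]
width: 0.062
gripper_force: 0.0
```

Request:
{"method": "jog_arm", "body": {"deltas": [{"rx": 0, "ry": 0, "rz": 0.0833, "x": 0.0007, "y": 0.005, "z": 0.003, "claw": 24}, {"rx": 0, "ry": 0, "rz": 0.0833, "x": 0.0007, "y": 0.005, "z": 0.003, "claw": 24}, {"rx": 0, "ry": 0, "rz": 0.0833, "x": 0.0007, "y": 0.005, "z": 0.003, "claw": 24}, {"rx": 0, "ry": 0, "rz": 0.0833, "x": 0.0007, "y": 0.005, "z": 0.003, "claw": 24}, {"rx": 0, "ry": 0, "rz": 0.0833, "x": 0.0007, "y": 0.005, "z": 0, "claw": 24}, {"rx": 0, "ry": 0, "rz": 0.0833, "x": 0.0007, "y": 0.01, "z": 0, "claw": 24}, {"rx": 0, "ry": 0, "rz": 0.0833, "x": 0.0007, "y": 0.016, "z": 0, "claw": 24}, {"rx": 0, "ry": 0, "rz": 0.0833, "x": 0.0007, "y": 0.016, "z": 0, "claw": 24}, {"rx": 0, "ry": 0, "rz": 0.0833, "x": 0.0007, "y": 0.016, "z": 0, "claw": 24}, {"rx": 0, "ry": 0, "rz": 0.0833, "x": 0.0007, "y": 0.016, "z": 0, "claw": 24}, {"rx": 0, "ry": 0, "rz": 0.0833, "x": 0.0007, "y": 0.016, "z": 0, "claw": 24}, {"rx": 0, "ry": 0, "rz": 0.0833, "x": 0.0007, "y": 0.016, "z": 0, "claw": 24}], "squeeze": 20}}

```text
time_s: 26.1
eef_pos: [0.5283, 0.367, 0.3371]
tool_rot: [0.102, 0.995, -0.0, 0.0]
contact_force: [1.1, 0.2, 0.0]
width: 0.0239
gripper_force: 0.0
```

Run:
```python
from fit import *
q=fit(['wrist','scene','side'],q0=(.5496,.0907,1.3634,1.65,1.45,3.52),save='c1')
print(casemodel(q)[0]['lid_handle'])
s=state();print(s['eef_pos'],s['tool_rot'],s['width'],s['joint_positions'])
a=cv2.imread('pics/c1scene.png')[110:310,200:520];b=cv2.imread('pics/c1wrist.png')
cv2.imwrite('pics/c1.png',np.hstack([cv2.resize(a,(400,400),interpolation=3),cv2.resize(b,(400,400))]))
```

```text
wrist lid_hinge [288. 221.] [-0.8 -0.1]
wrist lid_handle [327. 192.] [0.9 0.4]
wrist keeper [295. 278.] [-1.6  1.4]
wrist lever_pivot [118. 222.] [-0.5  0.7]
wrist lever_tip [ 77. 252.] [-0.7 -0.9]
wrist claw_hook [ 58. 220.] [ 0.7 -0.1]
wrist case [161. 196.] [0.4 0.2]
scene lid_hinge [444. 208.] [-0.2  0.3]
scene lid_handle [476. 166.] [ 1.  -4.4]
scene lever_pivot [374. 188.] [ 0.6 -1.9]
scene lever_tip [377. 166.] [-0.1  1.2]
scene claw_hook [348. 182.] [ 0.5 -0.1]
scene case [370. 213.] [0.1 0.4]
side lid_hinge [235. 308.] [ 0.1 -0.3]
side lid_handle [231. 311.] [-1.1  1.3]
side keeper [211. 275.] [6.5 0.4]
side lever_pivot [301. 245.] [1.8 5.3]
side lever_tip [301. 231.] [-0.6 -0.4]
side claw_hook [327. 236.] [-1.2 -1.7]
side case [305. 279.] [-0.2 -1.7]
[0.5467 0.0904 1.3539 1.6855 1.6005 3.5278] 31.445649634488653
[0.527  0.3729 0.2346]
[0.5282 0.3666 0.337 ] [ 0.1045  0.9945 -0.     -0.    ] 0.02378115959490734 [-0.2465  0.6208 -0.7765  1.2281  0.4229  1.4531  0.3879]
```

View pics/c1.png

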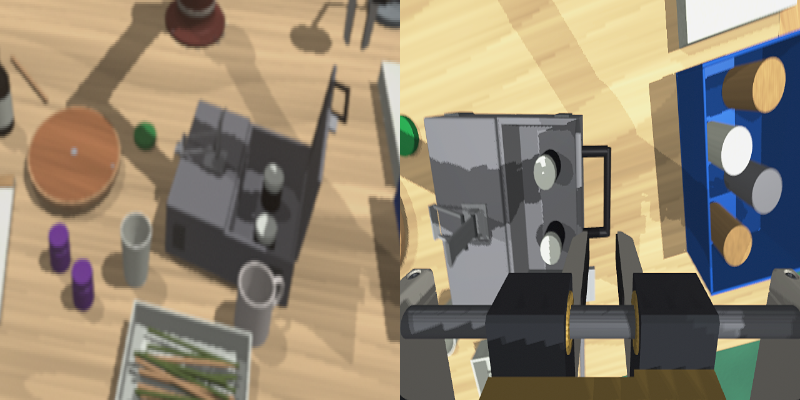

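Request:
{"method": "jog_arm", "body": {"deltas": [{"rx": 0, "ry": 0, "rz": 0, "x": -0.001, "y": 0.006, "z": -0.03, "claw": 24}, {"rx": 0, "ry": 0, "rz": 0, "x": 0, "y": 0, "z": -0.03, "claw": 24}, {"rx": 0, "ry": 0, "rz": 0, "x": 0, "y": 0, "z": -0.025, "claw": 24}, {"rx": 0, "ry": 0, "rz": 0, "x": 0, "y": 0, "z": -0.02, "claw": 24}, {"rx": 0, "ry": 0, "rz": 0, "x": 0, "y": 0, "z": -0.012, "claw": 24}, {"rx": 0, "ry": 0, "rz": 0, "x": 0, "y": 0, "z": 0, "claw": 0}, {"rx": 0, "ry": 0, "rz": 0, "x": 0, "y": 0, "z": 0, "claw": 0}, {"rx": 0, "ry": 0, "rz": 0, "x": 0, "y": 0, "z": 0, "claw": 0}, {"rx": 0, "ry": 0, "rz": 0, "x": 0, "y": 0, "z": 0, "claw": 0}, {"rx": 0, "ry": 0, "rz": 0, "x": 0, "y": 0, "z": 0, "claw": 0}], "squeeze": 15}}

```text
time_s: 28.3
eef_pos: [0.5277, 0.3733, 0.2212]
tool_rot: [0.105, 0.995, 0.001, 0.001]
contact_force: [-0.4, 0.2, 1.4]
width: 0.0092
gripper_force: 15.0
```

Run:
```python
import numpy as np
th=np.linspace(1.93,.2735,25); ex=np.array([.211,.9775])
s=-.1444*np.cos(th); z=.1444*np.sin(th)
for i in range(24): print(np.round(np.r_[ex*(s[i+1]-s[i]),z[i+1]-z[i]],4))
```

```text
[-0.002  -0.0092  0.0032]
[-0.002  -0.0094  0.0025]
[-0.0021 -0.0096  0.0018]
[-0.0021 -0.0097  0.0012]
[-0.0021 -0.0097  0.0005]
[-0.0021 -0.0097 -0.0002]
[-0.0021 -0.0097 -0.0009]
[-0.0021 -0.0096 -0.0016]
[-0.002  -0.0095 -0.0022]
[-0.002  -0.0093 -0.0029]
[-0.002  -0.0091 -0.0036]
[-0.0019 -0.0088 -0.0042]
[-0.0018 -0.0085 -0.0048]
[-0.0018 -0.0082 -0.0054]
[-0.0017 -0.0078 -0.006 ]
[-0.0016 -0.0074 -0.0065]
[-0.0015 -0.0069 -0.007 ]
[-0.0014 -0.0064 -0.0075]
[-0.0013 -0.0059 -0.0079]
[-0.0012 -0.0054 -0.0083]
[-0.001  -0.0048 -0.0087]
[-0.0009 -0.0042 -0.009 ]
[-0.0008 -0.0036 -0.0093]
[-0.0006 -0.003  -0.0095]
```

Request:
{"method": "jog_arm", "body": {"deltas": [{"rx": 0, "ry": 0, "rz": 0, "x": -0.002, "y": -0.0092, "z": 0.0032, "claw": 0}, {"rx": 0, "ry": 0, "rz": 0, "x": -0.002, "y": -0.0094, "z": 0.0025, "claw": 0}, {"rx": 0, "ry": 0, "rz": 0, "x": -0.0021, "y": -0.0096, "z": 0.0018, "claw": 0}, {"rx": 0, "ry": 0, "rz": 0, "x": -0.0021, "y": -0.0097, "z": 0.0012, "claw": 0}, {"rx": 0, "ry": 0, "rz": 0, "x": -0.0021, "y": -0.0097, "z": 0.0005, "claw": 0}, {"rx": 0, "ry": 0, "rz": 0, "x": -0.0021, "y": -0.0097, "z": -0.0002, "claw": 0}, {"rx": 0, "ry": 0, "rz": 0, "x": -0.0021, "y": -0.0097, "z": -0.0009, "claw": 0}, {"rx": 0, "ry": 0, "rz": 0, "x": -0.0021, "y": -0.0096, "z": -0.0016, "claw": 0}, {"rx": 0, "ry": 0, "rz": 0, "x": -0.002, "y": -0.0095, "z": -0.0022, "claw": 0}, {"rx": 0, "ry": 0, "rz": 0, "x": -0.002, "y": -0.0093, "z": -0.0029, "claw": 0}, {"rx": 0, "ry": 0, "rz": 0, "x": -0.002, "y": -0.0091, "z": -0.0036, "claw": 0}, {"rx": 0, "ry": 0, "rz": 0, "x": -0.0019, "y": -0.0088, "z": -0.0042, "claw": 0}], "squeeze": 15}}

```text
time_s: 29.5
eef_pos: [0.5023, 0.2579, 0.2154]
tool_rot: [0.105, 0.994, -0.001, 0.001]
contact_force: [-0.8, -0.6, 7.2]
width: 0.0097
gripper_force: 15.0
```

Request:
{"method": "jog_arm", "body": {"deltas": [{"rx": 0, "ry": 0, "rz": 0, "x": -0.0018, "y": -0.0085, "z": -0.0048, "claw": 0}, {"rx": 0, "ry": 0, "rz": 0, "x": -0.0018, "y": -0.0082, "z": -0.0054, "claw": 0}, {"rx": 0, "ry": 0, "rz": 0, "x": -0.0017, "y": -0.0078, "z": -0.006, "claw": 0}, {"rx": 0, "ry": 0, "rz": 0, "x": -0.0016, "y": -0.0074, "z": -0.0065, "claw": 0}, {"rx": 0, "ry": 0, "rz": 0, "x": -0.0015, "y": -0.0069, "z": -0.007, "claw": 0}, {"rx": 0, "ry": 0, "rz": 0, "x": -0.0014, "y": -0.0064, "z": -0.0075, "claw": 0}, {"rx": 0, "ry": 0, "rz": 0, "x": -0.0013, "y": -0.0059, "z": -0.0079, "claw": 0}, {"rx": 0, "ry": 0, "rz": 0, "x": -0.0012, "y": -0.0054, "z": -0.0083, "claw": 0}, {"rx": 0, "ry": 0, "rz": 0, "x": -0.001, "y": -0.0048, "z": -0.0087, "claw": 0}, {"rx": 0, "ry": 0, "rz": 0, "x": -0.0009, "y": -0.0042, "z": -0.009, "claw": 0}, {"rx": 0, "ry": 0, "rz": 0, "x": -0.0008, "y": -0.0036, "z": -0.0093, "claw": 0}], "squeeze": 15}}

```text
time_s: 30.6
eef_pos: [0.4867, 0.1869, 0.1319]
tool_rot: [0.105, 0.994, -0.003, -0.001]
contact_force: [-1.9, -4.5, 3.5]
width: 0.0095
gripper_force: 15.0
```

Request:
{"method": "jog_arm", "body": {"deltas": [{"rx": 0, "ry": 0, "rz": 0, "x": -0.0006, "y": -0.003, "z": -0.006, "claw": 0}, {"rx": 0, "ry": 0, "rz": 0, "x": 0, "y": -0.0005, "z": -0.0035, "claw": 0}, {"rx": 0, "ry": 0, "rz": 0, "x": 0, "y": 0, "z": -0.002, "claw": 0}, {"rx": 0, "ry": 0, "rz": 0, "x": 0, "y": 0, "z": 0, "claw": 0}], "squeeze": 15}}

```text
time_s: 31.0
eef_pos: [0.4859, 0.1833, 0.1203]
tool_rot: [0.105, 0.994, -0.003, -0.002]
contact_force: [-2.3, -6.8, 0.3]
width: 0.0094
gripper_force: 15.0
```

Request:
{"method": "jog_arm", "body": {"deltas": [{"rx": 0, "ry": 0, "rz": 0, "x": 0, "y": 0, "z": -0.003, "claw": 0}, {"rx": 0, "ry": 0, "rz": 0, "x": 0, "y": 0, "z": -0.002, "claw": 0}, {"rx": 0, "ry": 0, "rz": 0, "x": 0, "y": 0, "z": 0, "claw": 0}], "squeeze": 15}}

```text
time_s: 31.3
eef_pos: [0.4865, 0.1832, 0.1183]
tool_rot: [0.105, 0.994, -0.004, -0.0]
contact_force: [-5.7, -8.9, 19.1]
width: 0.0091
gripper_force: 15.0
```

Run:
```python
from fit import *
q=fit(['scene','side','wrist'],q0=(.5470,.0904,1.356,0.02,1.60,3.52),save='d1',fix=(0,1,2))
s=state();print(s['eef_pos'],s['contact_force'])
a=cv2.imread('pics/d1side.png')[200:350,190:370];b=cv2.imread('pics/d1wrist.png')
cv2.imwrite('pics/d1.png',np.hstack([cv2.resize(a,(400,333),interpolation=3),cv2.resize(b,(400,333))]))
```

```text
scene lid_hinge [444. 209.] [ 0.2 -0.8]
scene lid_handle [405. 175.] [ 0.8 -4.1]
scene keeper [394. 192.] [1.2 2.5]
scene lever_pivot [371. 188.] [ 3.2 -2.3]
scene lever_tip [374. 166.] [-0.1  0.4]
scene claw_hook [350. 182.] [-2.3 -0. ]
scene case [372. 214.] [-2.  -0.5]
side lid_hinge [236. 308.] [-0.1 -0.1]
side lid_handle [305. 281.] [-2.8  0.9]
side keeper [279. 267.] [3.7 2.3]
side case [305. 279.] [-0.2 -1.7]
wrist lid_hinge [523. 340.] [0.1 0.4]
wrist lid_handle [323. 262.] [-0.1  1. ]
wrist keeper [308. 344.] [-0.4 -0.2]
wrist claw_hook [ 79. 343.] [0.9 1.1]
wrist case [245. 265.] [0.3 0.2]
[ 0.547   0.0904  1.356  -0.0011  1.4533  3.5305] 27.505448979487127
[0.4865 0.1832 0.1183] [-5.1243 -9.2952 19.6079]
```

View pics/d1.png

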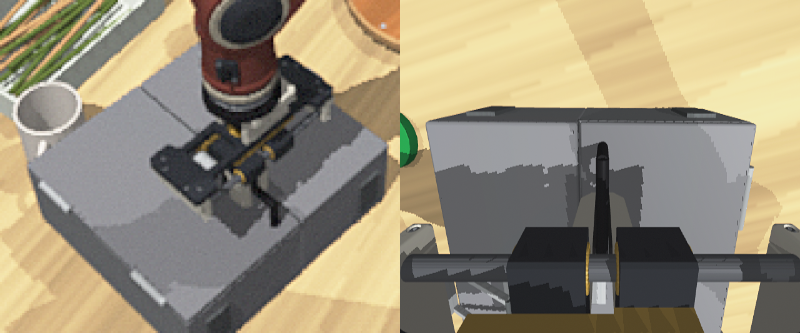

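Request:
{"method": "jog_arm", "body": {"deltas": [{"rx": 0, "ry": 0, "rz": 0, "x": 0, "y": 0, "z": 0.004, "claw": 30}, {"rx": 0, "ry": 0, "rz": 0, "x": 0, "y": 0, "z": 0, "claw": 30}, {"rx": 0, "ry": 0, "rz": 0, "x": 0, "y": 0, "z": 0, "claw": 30}, {"rx": 0, "ry": 0, "rz": 0, "x": 0, "y": 0, "z": 0.02, "claw": 30}, {"rx": 0, "ry": 0, "rz": 0, "x": 0, "y": 0, "z": 0.045, "claw": 45}, {"rx": 0, "ry": 0, "rz": 0, "x": 0, "y": 0, "z": 0.045, "claw": 45}, {"rx": 0, "ry": 0, "rz": 0, "x": 0, "y": 0, "z": 0.045, "claw": 45}, {"rx": 0, "ry": 0, "rz": -0.0833, "x": 0.0034, "y": -0.0156, "z": 0, "claw": 45}, {"rx": 0, "ry": 0, "rz": -0.0833, "x": 0.0034, "y": -0.0156, "z": 0, "claw": 45}, {"rx": 0, "ry": 0, "rz": -0.0833, "x": 0.0034, "y": -0.0156, "z": 0, "claw": 45}, {"rx": 0, "ry": 0, "rz": -0.0833, "x": 0.0034, "y": -0.0156, "z": 0, "claw": 45}], "squeeze": 15}}

```text
time_s: 33.6
eef_pos: [0.5013, 0.1249, 0.2757]
tool_rot: [0.36, 0.933, 0.001, 0.0]
contact_force: [-0.5, -0.3, 0.9]
width: 0.0453
gripper_force: 0.0
```

Request:
{"method": "jog_arm", "body": {"deltas": [{"rx": 0, "ry": 0, "rz": -0.0833, "x": 0.0034, "y": -0.0156, "z": 0, "claw": 60}, {"rx": 0, "ry": 0, "rz": -0.0833, "x": 0.0034, "y": -0.0156, "z": 0, "claw": 60}, {"rx": 0, "ry": 0, "rz": -0.0833, "x": 0.0034, "y": -0.0156, "z": 0, "claw": 60}, {"rx": 0, "ry": 0, "rz": -0.0833, "x": 0.0034, "y": -0.0156, "z": 0, "claw": 60}, {"rx": 0, "ry": 0, "rz": -0.0833, "x": 0.0034, "y": -0.0156, "z": 0, "claw": 60}, {"rx": 0, "ry": 0, "rz": -0.0833, "x": 0.0034, "y": -0.0156, "z": 0, "claw": 60}, {"rx": 0, "ry": 0, "rz": -0.0833, "x": 0.0034, "y": -0.0156, "z": 0, "claw": 60}, {"rx": 0, "ry": 0, "rz": -0.0833, "x": 0.0034, "y": -0.0156, "z": 0, "claw": 60}]}}

```text
time_s: 34.4
eef_pos: [0.5288, 0.0001, 0.2754]
tool_rot: [0.778, 0.628, 0.001, -0.0]
contact_force: [-0.4, 0.4, -0.4]
width: 0.0602
gripper_force: 0.0
```

Run:
```python
from fit import *
q=fit(['scene','side','wrist'],q0=(.548,.0905,1.357,0.0,1.50,3.52),save='e1')
m,R,t=casemodel(q)
s=state();print(m['claw_hook'],m['lever_tip'],s['eef_pos'],s['tool_rot'])
d=grab('wrist')
hk=t+R@np.array([-.0855,0,.106])
print('pred hook',proj(d,m['claw_hook']),'tong end',proj(d,m['claw_hook']+R@np.array([-.02,0,-.005])))
b=cv2.imread('pics/e1wrist.png')[100:340,160:480]
cv2.imwrite('pics/e1.png',cv2.resize(b,(800,600),interpolation=3))
```

```text
scene lid_handle [409. 174.] [-2.4 -3.5]
scene keeper [393. 193.] [1.5 1.6]
scene lever_pivot [372. 188.] [ 1.7 -1.6]
scene lever_tip [376. 164.] [0.8 3.1]
scene claw_hook [348. 179.] [-0.1  1.6]
scene case [370. 215.] [-0.3 -1.1]
side lid_hinge [234. 308.] [ 1.  -0.8]
side lid_handle [303. 279.] [-2.4  2.2]
side keeper [282. 268.] [ 0.8 -0.4]
side lever_pivot [301. 248.] [1.  1.9]
side lever_tip [301. 230.] [-0.5  0.3]
side claw_hook [326. 233.] [-0.5 -1.5]
side case [303. 279.] [ 0.5 -1.4]
wrist keeper [326.  10.] [ 0.8 -0.5]
wrist lever_pivot [325.  85.] [ 0.8 -0. ]
wrist lever_tip [329.  77.] [-0.5  1.2]
wrist claw_hook [328. 171.] [-1. -0.]
wrist case [325.  90.] [ 0.3 -0.5]
[0.5491 0.0897 1.3546 0.025  1.5838 3.4537] 25.429099411954528
[0.531  0.0073 0.1157] [0.5493 0.0906 0.194 ] [ 0.528  -0.0005  0.2757] [ 0.7769  0.6296 -0.     -0.    ]
pred hook [325.9157 170.537 ] tong end [325.6874 187.6675]
```

View pics/e1.png

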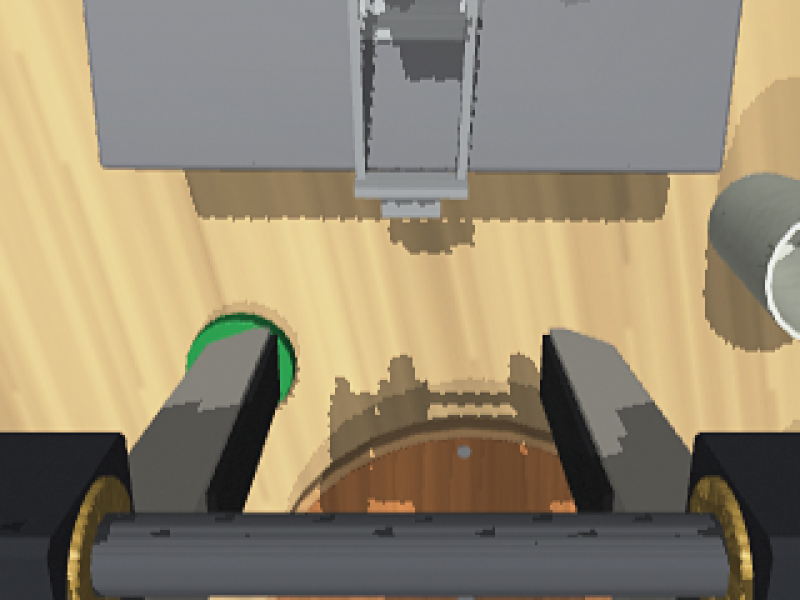

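Run:
```python
from fit import *
d=grab('wrist'); print(np.array(d['pose']))
_,R,t=casemodel((.5485,.090,1.356,0,1.5,3.5))
lev=1.5;pin=np.array([-.024*np.cos(lev),0,.119+.024*np.sin(lev)])
for c in(3.45,3.52,3.58):
  a=np.array([np.cos(c),0,np.sin(c)]);n=np.array([np.sin(c),0,-np.cos(c)])
  for nm,(l,o) in dict(hookbase=(.089,0),hooktop=(.089,.009),hooktopout=(.094,.009),t0in=(.094,0),t0=(.112,0),t9=(.112,.009)).items():
    p=pin+a*l+n*o; print(c,nm,p.round(4),proj(d,t+R@p).round(1))
print('deck edge',proj(d,t+R@np.array([-.085,0,.105])),proj(d,t+R@np.array([-.085,.1,.105])))
```

```text
[[ 0.9785  0.1971  0.0609  0.5439]
 [-0.2062  0.9361  0.2848  0.0795]
 [-0.0009 -0.2913  0.9566  0.4415]
 [ 0.      0.      0.      1.    ]]
3.45 hookbase [-0.0865  0.      0.1159] [325.4 172.4]
3.45 hooktop [-0.0892  0.      0.1245] [325.4 176.9]
3.45 hooktopout [-0.094  0.     0.123] [325.3 181. ]
3.45 t0in [-0.0913  0.      0.1144] [325.3 176.5]
3.45 t0 [-0.1084  0.      0.1089] [325.2 190.6]
3.45 t9 [-0.1111  0.      0.1175] [325.2 195.4]
3.52 hookbase [-0.0844  0.      0.1101] [325.4 169.2]
3.52 hooktop [-0.0877  0.      0.1184] [325.4 174.1]
3.52 hooktopout [-0.0924  0.      0.1166] [325.3 178. ]
3.52 t0in [-0.089   0.      0.1082] [325.3 173.1]
3.52 t0 [-0.1058  0.      0.1016] [325.2 186.5]
3.52 t9 [-0.1091  0.      0.1099] [325.2 191.5]
3.58 hookbase [-0.0823  0.      0.1052] [325.4 166.3]
3.58 hooktop [-0.0861  0.      0.1133] [325.4 171.5]
3.58 hooktopout [-0.0906  0.      0.1112] [325.3 175.2]
3.58 t0in [-0.0868  0.      0.103 ] [325.3 170. ]
3.58 t0 [-0.1031  0.      0.0954] [325.2 182.7]
3.58 t9 [-0.1069  0.      0.1035] [325.2 188. ]
deck edge [325.3332 168.7457] [232.4443 168.0859]
```

Request:
{"method": "jog_arm", "body": {"deltas": [{"rx": 0, "ry": 0, "rz": 0, "x": -0.0023, "y": -0.0092, "z": -0.03, "claw": 50}, {"rx": 0, "ry": 0, "rz": 0, "x": 0, "y": 0, "z": -0.04, "claw": 50}, {"rx": 0, "ry": 0, "rz": 0, "x": 0, "y": 0, "z": -0.04, "claw": 50}, {"rx": 0, "ry": 0, "rz": 0, "x": 0, "y": 0, "z": -0.035, "claw": 50}, {"rx": 0, "ry": 0, "rz": 0, "x": 0, "y": 0, "z": -0.02, "claw": 50}, {"rx": 0, "ry": 0, "rz": 0, "x": 0, "y": 0, "z": -0.0137, "claw": 50}, {"rx": 0, "ry": 0, "rz": 0, "x": 0, "y": 0, "z": 0, "claw": 50}, {"rx": 0, "ry": 0, "rz": 0, "x": 0, "y": 0, "z": 0, "claw": 10}, {"rx": 0, "ry": 0, "rz": 0, "x": 0, "y": 0, "z": 0, "claw": 10}, {"rx": 0, "ry": 0, "rz": 0, "x": 0, "y": 0, "z": 0, "claw": 10}, {"rx": 0, "ry": 0, "rz": 0, "x": 0, "y": 0, "z": 0, "claw": 10}, {"rx": 0, "ry": 0, "rz": 0, "x": 0, "y": 0, "z": 0, "claw": 10}], "squeeze": 15}}

```text
time_s: 36.9
eef_pos: [0.5263, -0.0105, 0.0979]
tool_rot: [0.777, 0.629, 0.0, 0.001]
contact_force: [1.3, -2.6, 3.6]
width: 0.0254
gripper_force: 15.8
```

Request:
{"method": "jog_arm", "body": {"deltas": [{"rx": 0, "ry": 0, "rz": 0, "x": 0, "y": 0, "z": 0, "claw": 10}, {"rx": 0, "ry": 0, "rz": 0, "x": 0, "y": 0, "z": 0, "claw": 10}], "squeeze": 15}}

```text
time_s: 37.1
eef_pos: [0.5263, -0.0105, 0.0978]
tool_rot: [0.777, 0.629, 0.0, 0.001]
contact_force: [1.2, -3.9, 5.8]
width: 0.0256
gripper_force: 15.9
```

Run:
```python
import numpy as np
c=np.linspace(3.53,.3,25); ex=np.array([.2132,.977])
s=.1085*np.cos(c); z=.1085*np.sin(c)
for i in range(24): print(np.round(np.r_[ex*(s[i+1]-s[i]),z[i+1]-z[i]],4).tolist())
```

```text
[-0.001, -0.0045, 0.0138]
[-0.0006, -0.0026, 0.0143]
[-0.0002, -0.0007, 0.0146]
[0.0003, 0.0012, 0.0145]
[0.0007, 0.0031, 0.0142]
[0.0011, 0.0049, 0.0137]
[0.0015, 0.0067, 0.0129]
[0.0018, 0.0083, 0.0119]
[0.0021, 0.0098, 0.0106]
[0.0024, 0.0111, 0.0092]
[0.0027, 0.0122, 0.0076]
[0.0029, 0.0131, 0.0058]
[0.003, 0.0137, 0.004]
[0.0031, 0.0141, 0.0021]
[0.0031, 0.0143, 0.0001]
[0.0031, 0.0141, -0.0018]
[0.003, 0.0138, -0.0038]
[0.0029, 0.0132, -0.0056]
[0.0027, 0.0123, -0.0074]
[0.0024, 0.0112, -0.009]
[0.0022, 0.0099, -0.0105]
[0.0018, 0.0085, -0.0117]
[0.0015, 0.0069, -0.0128]
[0.0011, 0.0051, -0.0136]
```

Request:
{"method": "jog_arm", "body": {"deltas": [{"rx": 0, "ry": 0, "rz": 0, "x": -0.001, "y": -0.0045, "z": 0.0138, "claw": 10}, {"rx": 0, "ry": 0, "rz": 0, "x": -0.0006, "y": -0.0026, "z": 0.0143, "claw": 10}, {"rx": 0, "ry": 0, "rz": 0, "x": -0.0002, "y": -0.0007, "z": 0.0146, "claw": 10}, {"rx": 0, "ry": 0, "rz": 0, "x": 0.0003, "y": 0.0012, "z": 0.0145, "claw": 10}, {"rx": 0, "ry": 0, "rz": 0, "x": 0.0007, "y": 0.0031, "z": 0.0142, "claw": 10}, {"rx": 0, "ry": 0, "rz": 0, "x": 0.0011, "y": 0.0049, "z": 0.0137, "claw": 10}], "squeeze": 15}}

```text
time_s: 37.7
eef_pos: [0.5258, -0.0087, 0.1822]
tool_rot: [0.777, 0.629, -0.0, -0.0]
contact_force: [2.2, -1.2, -2.0]
width: 0.0257
gripper_force: 15.0
```

Request:
{"method": "jog_arm", "body": {"deltas": [{"rx": 0, "ry": 0, "rz": 0, "x": 0.0015, "y": 0.0067, "z": 0.0129, "claw": 10}, {"rx": 0, "ry": 0, "rz": 0, "x": 0.0018, "y": 0.0083, "z": 0.0119, "claw": 10}, {"rx": 0, "ry": 0, "rz": 0, "x": 0.0021, "y": 0.0098, "z": 0.0106, "claw": 10}, {"rx": 0, "ry": 0, "rz": 0, "x": 0.0024, "y": 0.0111, "z": 0.0092, "claw": 10}, {"rx": 0, "ry": 0, "rz": 0, "x": 0.0027, "y": 0.0122, "z": 0.0076, "claw": 10}, {"rx": 0, "ry": 0, "rz": 0, "x": 0.0029, "y": 0.0131, "z": 0.0058, "claw": 10}, {"rx": 0, "ry": 0, "rz": 0, "x": 0.003, "y": 0.0137, "z": 0.004, "claw": 10}, {"rx": 0, "ry": 0, "rz": 0, "x": 0.0031, "y": 0.0141, "z": 0.0021, "claw": 10}, {"rx": 0, "ry": 0, "rz": 0, "x": 0.0031, "y": 0.0143, "z": 0.0001, "claw": 10}], "squeeze": 15}}

```text
time_s: 38.6
eef_pos: [0.5488, 0.0965, 0.2463]
tool_rot: [0.777, 0.63, 0.0, -0.0]
contact_force: [2.4, -0.9, -1.2]
width: 0.0253
gripper_force: 15.0
```

Request:
{"method": "jog_arm", "body": {"deltas": [{"rx": 0, "ry": 0, "rz": 0, "x": 0.0031, "y": 0.0141, "z": -0.0018, "claw": 10}, {"rx": 0, "ry": 0, "rz": 0, "x": 0.003, "y": 0.0138, "z": -0.0038, "claw": 10}, {"rx": 0, "ry": 0, "rz": 0, "x": 0.0029, "y": 0.0132, "z": -0.0056, "claw": 10}, {"rx": 0, "ry": 0, "rz": 0, "x": 0.0027, "y": 0.0123, "z": -0.0074, "claw": 10}, {"rx": 0, "ry": 0, "rz": 0, "x": 0.0024, "y": 0.0112, "z": -0.009, "claw": 10}, {"rx": 0, "ry": 0, "rz": 0, "x": 0.0022, "y": 0.0099, "z": -0.0105, "claw": 10}, {"rx": 0, "ry": 0, "rz": 0, "x": 0.0018, "y": 0.0085, "z": -0.0117, "claw": 10}, {"rx": 0, "ry": 0, "rz": 0, "x": 0.0015, "y": 0.0069, "z": -0.0128, "claw": 10}, {"rx": 0, "ry": 0, "rz": 0, "x": 0.0011, "y": 0.0051, "z": -0.0136, "claw": 10}], "squeeze": 15}}

```text
time_s: 39.5
eef_pos: [0.5693, 0.1902, 0.1689]
tool_rot: [0.777, 0.63, -0.0, 0.0]
contact_force: [1.4, -0.4, 0.2]
width: 0.0255
gripper_force: 15.0
```

Request:
{"method": "jog_arm", "body": {"deltas": [{"rx": 0, "ry": 0, "rz": 0, "x": 0.0007, "y": 0.0032, "z": -0.013, "claw": 10}, {"rx": 0, "ry": 0, "rz": 0, "x": 0.0001, "y": 0.0005, "z": -0.004, "claw": 10}, {"rx": 0, "ry": 0, "rz": 0, "x": 0, "y": 0, "z": 0, "claw": 45}, {"rx": 0, "ry": 0, "rz": 0, "x": 0, "y": 0, "z": 0, "claw": 45}, {"rx": 0, "ry": 0, "rz": 0, "x": 0, "y": 0, "z": 0, "claw": 45}, {"rx": 0, "ry": 0, "rz": 0, "x": 0, "y": 0, "z": 0.04, "claw": 45}, {"rx": 0, "ry": 0, "rz": 0, "x": 0, "y": 0, "z": 0.045, "claw": 45}, {"rx": 0, "ry": 0, "rz": 0, "x": 0, "y": 0, "z": 0.045, "claw": 45}], "squeeze": 15}}

```text
time_s: 40.3
eef_pos: [0.5692, 0.1939, 0.285]
tool_rot: [0.777, 0.63, -0.0, -0.001]
contact_force: [0.4, 0.9, 0.3]
width: 0.0447
gripper_force: 0.0
```

Run:
```python
from fit import *
q=fit(['scene','side','wrist'],q0=(.5485,.090,1.356,0.0,1.50,-.1),save='g1',fix=(0,1,2))
m,R,t=casemodel(q)
s=state();print(m['claw_hook'],m['keeper'],m['lever_tip'],s['eef_pos'],s['tool_rot'])
b=cv2.imread('pics/g1wrist.png')[80:330,200:440];a=cv2.imread('pics/g1side.png')[190:320,220:380]
cv2.imwrite('pics/g1.png',np.hstack([cv2.resize(b,(400,417),interpolation=3),cv2.resize(a,(400,417),interpolation=3)]))
```

```text
scene lid_hinge [445. 208.] [-0.8  0.5]
scene lid_handle [407. 174.] [-1.6 -1.2]
scene keeper [393. 197.] [ 2.1 -0.6]
scene lever_pivot [371. 187.] [ 3.  -0.3]
scene lever_tip [375. 168.] [ 0.2 -1.6]
scene claw_hook [400. 193.] [-0.1  2.1]
scene case [369. 215.] [ 1.2 -1.4]
side lid_hinge [235. 308.] [-0.1 -0.6]
side lid_handle [303. 281.] [-1.3  0.9]
side keeper [281. 269.] [2.3 0.6]
side lever_pivot [298. 248.] [4.5 2.1]
side lever_tip [304. 229.] [-1.9  0.1]
side claw_hook [279. 272.] [-0.7 -1.4]
side case [303. 277.] [1.2 0.5]
wrist lid_hinge [324.  64.] [0.8 1.1]
wrist lid_handle [245. 205.] [1.4 1. ]
wrist keeper [324. 206.] [0.5 0.1]
wrist lever_pivot [324. 263.] [0.5 1.1]
wrist lever_tip [325. 303.] [-0.1  3.1]
wrist claw_hook [327. 200.] [-0.7 -1. ]
wrist case [322. 228.] [ 0.9 -0.9]
[ 0.5485  0.09    1.356  -0.0259  1.5015 -0.3739] 31.314299941034477
[0.5658 0.1693 0.1104] [0.5628 0.1554 0.1011] [0.5474 0.0849 0.1938] [0.5701 0.1937 0.2832] [ 0.7769  0.6296  0.     -0.    ]
```

View pics/g1.png

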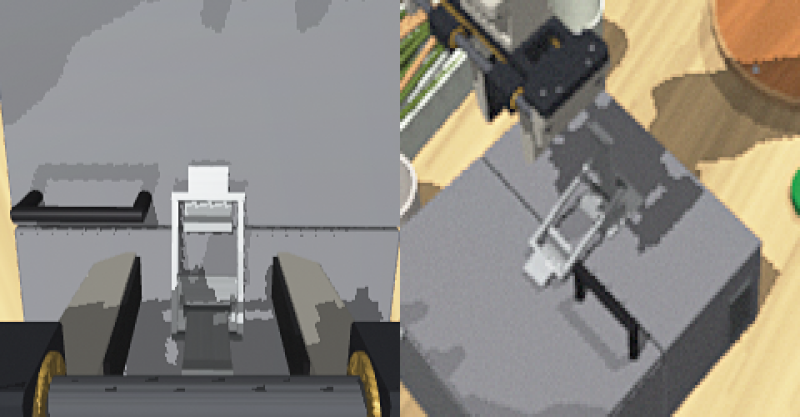

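Request:
{"method": "jog_arm", "body": {"deltas": [{"rx": 0, "ry": 0, "rz": 0, "x": -0.0075, "y": -0.036, "z": 0, "claw": 55}, {"rx": 0, "ry": 0, "rz": 0, "x": -0.0075, "y": -0.036, "z": 0, "claw": 55}, {"rx": 0, "ry": 0, "rz": 0, "x": -0.0075, "y": -0.0355, "z": 0, "claw": 55}, {"rx": 0, "ry": 0, "rz": 0, "x": 0, "y": 0, "z": -0.035, "claw": 55}, {"rx": 0, "ry": 0, "rz": 0, "x": 0, "y": 0, "z": -0.035, "claw": 55}, {"rx": 0, "ry": 0, "rz": 0, "x": 0, "y": 0, "z": -0.022, "claw": 55}, {"rx": 0, "ry": 0, "rz": 0, "x": 0, "y": 0, "z": -0.011, "claw": 55}, {"rx": 0, "ry": 0, "rz": 0, "x": 0, "y": 0, "z": 0, "claw": 10}, {"rx": 0, "ry": 0, "rz": 0, "x": 0, "y": 0, "z": 0, "claw": 10}, {"rx": 0, "ry": 0, "rz": 0, "x": 0, "y": 0, "z": 0, "claw": 10}, {"rx": 0, "ry": 0, "rz": 0, "x": 0, "y": 0, "z": 0, "claw": 10}, {"rx": 0, "ry": 0, "rz": 0, "x": 0, "y": 0, "z": 0, "claw": 10}], "squeeze": 30}}

```text
time_s: 42.7
eef_pos: [0.5478, 0.0866, 0.1814]
tool_rot: [0.777, 0.63, 0.001, 0.0]
contact_force: [-1.7, -1.1, 4.6]
width: 0.0276
gripper_force: 30.0
```

Run:
```python
import numpy as np
c=np.linspace(1.5,.0,17); ex=np.array([.2132,.977])
s=-.068*np.cos(c); z=.068*np.sin(c)
for i in range(16): print(np.round(np.r_[ex*(s[i+1]-s[i]),z[i+1]-z[i]],4).tolist())
```

```text
[-0.0013, -0.0062, -0.0007]
[-0.0013, -0.0061, -0.0013]
[-0.0013, -0.0059, -0.0019]
[-0.0013, -0.0057, -0.0025]
[-0.0012, -0.0055, -0.003]
[-0.0011, -0.0052, -0.0035]
[-0.0011, -0.0048, -0.004]
[-0.001, -0.0045, -0.0045]
[-0.0009, -0.004, -0.0049]
[-0.0008, -0.0036, -0.0052]
[-0.0007, -0.0031, -0.0055]
[-0.0006, -0.0025, -0.0058]
[-0.0004, -0.002, -0.006]
[-0.0003, -0.0014, -0.0062]
[-0.0002, -0.0009, -0.0063]
[-0.0001, -0.0003, -0.0064]
```

Request:
{"method": "jog_arm", "body": {"deltas": [{"rx": 0, "ry": 0, "rz": 0, "x": -0.0013, "y": -0.0062, "z": -0.0007, "claw": 10}, {"rx": 0, "ry": 0, "rz": 0, "x": -0.0013, "y": -0.0061, "z": -0.0013, "claw": 10}, {"rx": 0, "ry": 0, "rz": 0, "x": -0.0013, "y": -0.0059, "z": -0.0019, "claw": 10}, {"rx": 0, "ry": 0, "rz": 0, "x": -0.0013, "y": -0.0057, "z": -0.0025, "claw": 10}, {"rx": 0, "ry": 0, "rz": 0, "x": -0.0012, "y": -0.0055, "z": -0.003, "claw": 10}, {"rx": 0, "ry": 0, "rz": 0, "x": -0.0011, "y": -0.0052, "z": -0.0035, "claw": 10}], "squeeze": 30}}

```text
time_s: 43.3
eef_pos: [0.5404, 0.0518, 0.1711]
tool_rot: [0.777, 0.63, 0.001, 0.001]
contact_force: [-6.9, -2.8, 19.5]
width: 0.0268
gripper_force: 30.0
```

Request:
{"method": "jog_arm", "body": {"deltas": [{"rx": 0, "ry": 0, "rz": 0, "x": -0.0011, "y": -0.0048, "z": -0.004, "claw": 10}, {"rx": 0, "ry": 0, "rz": 0, "x": -0.001, "y": -0.0045, "z": -0.0045, "claw": 10}, {"rx": 0, "ry": 0, "rz": 0, "x": -0.0009, "y": -0.004, "z": -0.0049, "claw": 10}, {"rx": 0, "ry": 0, "rz": 0, "x": -0.0008, "y": -0.0036, "z": -0.0052, "claw": 10}, {"rx": 0, "ry": 0, "rz": 0, "x": -0.0007, "y": -0.0031, "z": -0.0055, "claw": 10}, {"rx": 0, "ry": 0, "rz": 0, "x": -0.0006, "y": -0.0025, "z": -0.0058, "claw": 10}], "squeeze": 30}}

```text
time_s: 43.9
eef_pos: [0.5337, 0.0224, 0.1386]
tool_rot: [0.778, 0.628, -0.004, 0.003]
contact_force: [-4.3, -9.3, 12.2]
width: 0.0268
gripper_force: 30.0
```

Request:
{"method": "jog_arm", "body": {"deltas": [{"rx": 0, "ry": 0, "rz": 0, "x": -0.0004, "y": -0.002, "z": -0.006, "claw": 10}, {"rx": 0, "ry": 0, "rz": 0, "x": -0.0003, "y": -0.0014, "z": -0.0062, "claw": 10}, {"rx": 0, "ry": 0, "rz": 0, "x": -0.0002, "y": -0.0009, "z": -0.0063, "claw": 10}, {"rx": 0, "ry": 0, "rz": 0, "x": -0.0001, "y": -0.0003, "z": -0.0064, "claw": 10}, {"rx": 0, "ry": 0, "rz": 0, "x": 0, "y": 0, "z": 0, "claw": 10}], "squeeze": 30}}

```text
time_s: 44.4
eef_pos: [0.5322, 0.0161, 0.1114]
tool_rot: [0.779, 0.627, -0.005, 0.003]
contact_force: [-2.1, -10.4, -0.2]
width: 0.027
gripper_force: 30.0
```

Request:
{"method": "jog_arm", "body": {"deltas": [{"rx": 0, "ry": 0, "rz": 0, "x": 0, "y": 0, "z": 0, "claw": 50}, {"rx": 0, "ry": 0, "rz": 0, "x": 0, "y": 0, "z": 0, "claw": 50}, {"rx": 0, "ry": 0, "rz": 0, "x": 0, "y": 0, "z": 0, "claw": 50}, {"rx": 0, "ry": 0, "rz": 0, "x": 0, "y": 0, "z": 0.03, "claw": 50}, {"rx": 0, "ry": 0, "rz": 0, "x": 0, "y": 0, "z": 0.04, "claw": 0}, {"rx": 0, "ry": 0, "rz": 0, "x": 0, "y": 0, "z": 0.04, "claw": 0}, {"rx": 0, "ry": 0, "rz": 0, "x": 0, "y": 0, "z": 0.02, "claw": 0}, {"rx": 0, "ry": 0, "rz": 0, "x": 0, "y": 0, "z": 0, "claw": 0}, {"rx": 0, "ry": 0, "rz": 0, "x": 0, "y": 0, "z": 0, "claw": 0}], "squeeze": 20}}

```text
time_s: 45.3
eef_pos: [0.5337, 0.0248, 0.2422]
tool_rot: [0.777, 0.63, -0.0, -0.0]
contact_force: [-0.3, 0.1, -1.2]
width: 0.0146
gripper_force: 0.0
```

Run:
```python
from fit import *
q=fit(['scene','side','wrist'],q0=(.5485,.090,1.356,0.0,.05,-.1),save='k1',fix=(0,1,2))
m,R,t=casemodel(q)
s=state();print(m['claw_hook'],m['keeper'],m['lever_tip'],s['eef_pos'],s['tool_rot'],s['width'])
b=cv2.imread('pics/k1wrist.png')[0:300,200:440];a=cv2.imread('pics/k1side.png')[190:320,220:380]
cv2.imwrite('pics/k1.png',np.hstack([cv2.resize(b,(400,500),interpolation=3),cv2.resize(a,(400,500),interpolation=3)]))
```

```text
scene lid_hinge [443. 208.] [0.8 0.7]
scene lid_handle [402. 172.] [3.2 0.1]
scene keeper [392. 194.] [2.9 1.3]
scene lever_pivot [370. 187.] [ 3.6 -0.6]
scene lever_tip [350. 177.] [ 1.4 -0.1]
scene claw_hook [398. 193.] [-3.5  0.3]
scene case [371. 214.] [-1.1  0.3]
side lid_hinge [235. 306.] [0.5 0.6]
side lid_handle [305. 281.] [-3.7  1.4]
side keeper [281. 269.] [ 1.9 -0.4]
side lever_pivot [300. 246.] [2.3 3.9]
side lever_tip [323. 229.] [-0.7  0.7]
side claw_hook [285. 268.] [-1.4 -1.4]
side case [303. 277.] [1.1 0.2]
wrist lid_handle [215.   9.] [ 2.  -0.5]
wrist keeper [327.  36.] [-0.3 -0.8]
wrist lever_pivot [324. 110.] [0.4 1.8]
wrist lever_tip [324. 200.] [ 0.3 -0.2]
wrist claw_hook [327.  33.] [-0.4  0.8]
wrist case [323. 109.] [ 0.7 -0. ]
[ 0.5485  0.09    1.356  -0.0061  0.222  -0.1346] 34.405533272093656
[0.5623 0.1533 0.1123] [0.5628 0.1554 0.1041] [0.5329 0.0185 0.1355] [0.534  0.0244 0.2424] [ 0.7769  0.6296 -0.     -0.    ] 0.0006810038505943691
```

View pics/k1.png

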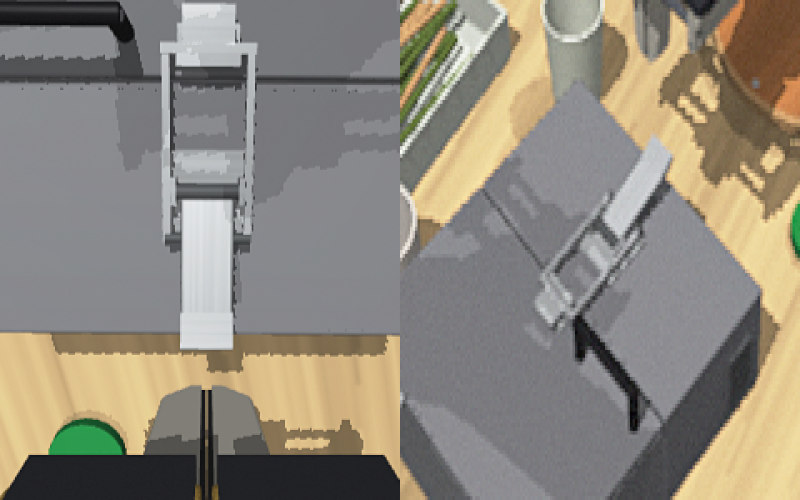

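Request:
{"method": "jog_arm", "body": {"deltas": [{"rx": 0, "ry": 0, "rz": 0, "x": 0, "y": -0.001, "z": -0.045, "claw": 0}, {"rx": 0, "ry": 0, "rz": 0, "x": 0, "y": 0, "z": -0.04, "claw": 0}, {"rx": 0, "ry": 0, "rz": 0, "x": 0, "y": 0, "z": -0.015, "claw": 0}, {"rx": 0, "ry": 0, "rz": 0, "x": 0, "y": 0, "z": -0.007, "claw": 0}, {"rx": 0, "ry": 0, "rz": 0, "x": 0, "y": 0, "z": -0.006, "claw": 0}, {"rx": 0, "ry": 0, "rz": 0, "x": 0, "y": 0, "z": -0.005, "claw": 0}, {"rx": 0, "ry": 0, "rz": 0, "x": 0, "y": 0, "z": 0, "claw": 0}], "squeeze": 20}}

```text
time_s: 47.2
eef_pos: [0.5346, 0.0236, 0.1247]
tool_rot: [0.777, 0.63, 0.001, 0.0]
contact_force: [0.4, -0.8, 0.5]
width: 0.0008
gripper_force: 0.0
```

Request:
{"method": "jog_arm", "body": {"deltas": [{"rx": 0, "ry": 0, "rz": 0, "x": 0, "y": 0, "z": -0.003, "claw": 0}, {"rx": 0, "ry": 0, "rz": 0, "x": 0, "y": 0, "z": -0.003, "claw": 0}, {"rx": 0, "ry": 0, "rz": 0, "x": 0, "y": 0, "z": 0, "claw": 0}], "squeeze": 20}}

```text
time_s: 47.5
eef_pos: [0.5354, 0.0239, 0.1222]
tool_rot: [0.777, 0.63, 0.001, 0.002]
contact_force: [-4.7, -1.4, 19.5]
width: 0.0005
gripper_force: 9.8
```

Request:
{"method": "jog_arm", "body": {"deltas": [{"rx": 0, "ry": 0, "rz": 0, "x": 0, "y": 0, "z": 0.01, "claw": 0}, {"rx": 0, "ry": 0, "rz": 0, "x": 0, "y": 0, "z": 0.04, "claw": 0}, {"rx": 0, "ry": 0, "rz": 0, "x": 0, "y": 0, "z": 0.045, "claw": 0}, {"rx": 0, "ry": 0, "rz": 0, "x": 0, "y": 0, "z": 0.045, "claw": 0}, {"rx": 0, "ry": 0, "rz": 0, "x": 0, "y": -0.02, "z": 0.02, "claw": 0}, {"rx": 0, "ry": 0, "rz": 0, "x": 0, "y": -0.02, "z": 0, "claw": 0}, {"rx": 0, "ry": 0, "rz": 0, "x": 0, "y": 0, "z": 0, "claw": 0}]}}

```text
time_s: 48.2
eef_pos: [0.5346, -0.0199, 0.2793]
tool_rot: [0.779, 0.627, 0.0, 0.002]
contact_force: [0.5, -0.9, 0.1]
width: 0.0003
gripper_force: 0.0
```

Run:
```python
from fit import *
q=fit(['scene','side','wrist'],q0=(.5485,.090,1.356,0.0,.05,-.1),save='m1',fix=(0,1,2))
b=cv2.imread('pics/m1wrist.png')[0:300,200:440];a=cv2.imread('pics/m1side.png')[100:330,190:420]
cv2.imwrite('pics/m1.png',np.hstack([cv2.resize(b,(400,500),interpolation=3),cv2.resize(a,(400,500),interpolation=3)]))
```

```text
scene lid_hinge [441. 208.] [2.9 0.3]
scene lid_handle [404. 175.] [ 0.3 -2.3]
scene lever_pivot [371. 186.] [3.  0.3]
scene lever_tip [349. 180.] [ 1.9 -0.1]
scene claw_hook [394. 192.] [-0.   2.7]
scene case [371. 213.] [-0.6  0.9]
side lid_hinge [237. 305.] [-1.8  1.9]
side keeper [280. 269.] [2.9 1.7]
side lever_pivot [301. 245.] [1.3 4.7]
side lever_tip [324. 232.] [-1.3  0.4]
side claw_hook [284. 270.] [-0.6 -2.5]
wrist lever_pivot [316.  68.] [0.1 0.3]
wrist lever_tip [316. 147.] [0.3 0.5]
wrist case [316.  76.] [1.1 0.2]
[ 0.5485  0.09    1.356  -0.0477  0.0492 -0.1428] 28.133533998016315
```

View pics/m1.png

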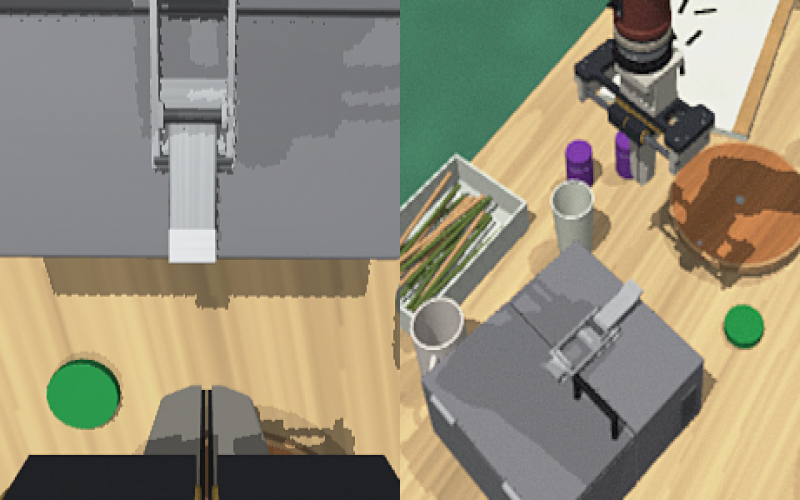

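```bash
python3 -c "
from rig import ticket; print(ticket.finish_job())"
```

```text
the job is handed in; nothing more can be done
None
```

I packed both white-capped jars upright in the case, shut the lid, hooked the claw over the keeper, swung the lever down flat past centre, and handed the job in at about 48 s; the hand-in returned no verdict.

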